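Pack up the banding wheel

TASK

Level the heavy banding wheel: with the scraper, and never with your fingers, wipe every loose chip off the steel sole plate into the catch tray; next lever the wheel base up by its lug with the pry bar over the fulcrum block, high enough that the stiff hinge leaves room for the packing plate. Slide the packing plate, square to the base and plain half first, under the middle of the free edge until its tab is close against the base, and push the base down to rest on it. Finish with the bar and the scraper lying back on the rubber mat, and leave the mug and bowl alone.

Things in the scene. Friction and masses are not known exactly. Their poses are not given: they have to be found in the camera images.
- sole: Fixed steel sole plate, 15 mm thick. Origin on the bench (z 0) under the wheel base's free edge; +y runs from tray to hinge. Sizes below are in mm in this 'sole frame'. Plate x -130..120, y -150..230, top z 15. The apron y -150..0 is open; the loose chips lie on it at x -115..35.
- tray (a point): Centre of the grey catch tray's floor, sole frame (-42, -192, 3), axes as the sole. Inside 175 (x) x 85 (y). Its +y side is the sole plate's edge (y -150), with no rim, 12 mm above the floor; the other three walls are 4 mm thick, 24 mm above the bench.
- crest (a point): Top of the fulcrum's rounded crest (radius 8, running along sole x), sole frame (75, -100, 70). Cheeks beside it stand 12 mm higher and leave a slot 34 mm wide (x) in which the bar lies along sole y.
- fulcrum: Fixed fulcrum block 60 (x) x 34 (y) mm on the sole plate, 55 mm tall to its crest; origin at the centre of its underside, axes as the sole.
- wheel_base: Heavy grey base on a stiff hinge: it stays at any tilt left. Raising takes about 40 N at the lug, pushing down 4 N at the free edge. Origin on the hinge axis (along sole x), sole frame (-10, 205, 15); axes as the sole when down. Tilt = its z axis from vertical, 0 down, at most 0.2 rad. Block x -120..100, y 0..200 (sole frame), deck z 45, bare for 70 mm from the free edge; turntable behind, top z 85.
- edge (a point): Middle of the underside's free edge of the base, sole frame (-30, 0, 15) when down; 1 mm higher is about 0.005 rad of tilt.
- lug (a point): Centre of the underside of the prying lug, an arm 40 wide (x), 14 thick, sticking out 50 mm in -y from the base's free edge, where a post joins it to the deck. Sole frame (75, -25, 84) with the base down; in line with the fulcrum slot.
- mat: Fixed black rubber tool mat, 230 (x) x 340 (y) x 3 mm, origin at the centre of its underside.
- bar: Steel pry bar, 300 mm long along its x, 22 wide, 0.5 kg, flat underside. Shaft x -150..75, 16 thick, black sleeve at the hand end; flat tip x 75..150, 8 thick. Origin on the underside at mid-length; centre of mass about 20 mm from it towards the hand end. Starts lying on the mat.
- scraper: Wooden scraper block: foot 80 (x) x 26 (y) x 22 mm, upright grip 40 (x) x 20 (y) on it, rising to 76 mm. Origin at the centre of its underside. Starts upright on the mat.
- packer: Aluminium packing plate 45 (x) x 80 (y) x 8 mm with an upright tab 30 (x) wide, y -14..0, rising to 63 mm. Origin at the centre of its underside; the plain half runs 40 mm in +y from the tab's face (y 0) to the leading edge (y 40). Starts flat on the mat.
- chip0: Loose chip of dried plaster, 12 to 22 mm wide and 8 to 11 mm thick, origin at the centre of its underside. May be absent.
- chip1: Loose chip of dried plaster, 12 to 22 mm wide and 8 to 11 mm thick, origin at the centre of its underside. May be absent.
- chip2: Loose chip of dried plaster, 12 to 22 mm wide and 8 to 11 mm thick, origin at the centre of its underside. May be absent.
- chip3: Loose chip of dried plaster, 12 to 22 mm wide and 8 to 11 mm thick, origin at the centre of its underside. May be absent.
- chip4: Loose chip of dried plaster, 12 to 22 mm wide and 8 to 11 mm thick, origin at the centre of its underside. May be absent.
- chip5: Loose chip of dried plaster, 12 to 22 mm wide and 8 to 11 mm thick, origin at the centre of its underside. May be absent.
- mug: White mug, 76 mm across, 85 mm tall, a bystander; origin at its underside.
- bowl: White bowl, 90 mm across, 45 mm tall, a bystander; origin at its underside.
There are look-alikes about, which are no part of the job. What is shaped like the packer but blue or orange is not meant.

How it is judged:
By the outcome, as a careful person would: the job done as asked, in the order asked, and still so for the second after the job is handed in, with the robot touching nothing.
Of chip0, chip1, chip2, chip3, chip4, chip5 only 3 to 6 are there at a start; the rules pass over those that are not, and their reading is None.
At some moment in a run one of bar, packer may be knocked a few centimetres aside while the robot is not near it.
Once in a run the grip may slacken for a moment while it holds something.
It also fails if it takes over 210 s, if anything falls off the work surface, if the arm or the gripper's body presses on something with over 40 N, if the wrist force passes 120 N, or if a joint passes its speed limit or range.

ROBOT

A 6-joint arm with a two-finger parallel gripper is mounted at the origin on the work surface. World frame = base frame: x ahead of the robot, y to its left, z up, the work surface at z = 0. Lengths are in mm, angles in degrees, forces in N, time in s.
With the tool pointing down it reaches from about 300 to 850 mm from the base axis. Payload 4.2 kg.
Tool frame: the origin (TCP) lies at the very end of the fingers, on their centre line; the grasp point (between the pads) lies 19 mm behind it; z points along the fingers, y is the line along which they close (so a half turn about z gives the same grasp; the last joint's range is limited). The gripper opens to 91 mm and grips with 3 to 60 N. Pads are 32 mm wide; open, the fingers measure 118 mm over their backs; the gripper's body (76 mm by 178 mm) begins 60 mm behind the grasp point.
Start: joints at [-68.297, 18.312, 89.639, -0, 72.044, -1.146], TCP at [223.285, -529.896, 186.176] pointing down, gripper open.
Joint ranges: [-177.97, 177.97], [-48.28, 115.42], [12.27, 149.76], [-77.06, 257.06], [2.81, 150.46], [-146.56, 146.56]. Speed limits (degrees/s): [147.25, 147.25, 180, 180, 180, 180].

INTERFACE

Orientations are given as [roll, pitch, yaw] about the fixed x, y, z axes, in that order (R = Rz(yaw) Ry(pitch) Rx(roll)).
In Python, from workcell import * gives the robot as it stands.
- The arm moves only by the tool move_arm, never from a script. Its argument "motion" is a list of rows, each a list of 3 entries, a list of its own where there are three numbers: the finger opening in mm, from 0 to 91.2, then the shift along the world's x, y, z in units of 25 mm (1.0 is 25 mm), then the turn, a rotation vector about the world's x, y, z in units of 4 degrees (1.0 is 4 degrees). In form: [[grip, [x, y, z], [ax, ay, az]], ...]. A call has 1 to 20 rows; each row shifts and turns the commanded pose from where the row before left it; what a row does not reach is not made up. A row lasts 1/12 s, in which the tool goes at most 41.7 mm and 7.16 degrees, less where a joint would pass 70% of its speed; a pose out of reach is approached as far as the arm can. A call with a number of a shift or a turn outside -1 to 1 is refused whole. A call with a gripper value outside its range is refused whole. The fingers move at their own pace and stop on an object; "grip_force" is the grip in N (left out, the last holds). Time passes only in rows, so rows that do not move let the fingers close. It gives the time, the measured TCP pose, the force, the opening and the grip force at its end, in the units of the state.
- state(): the state, without advancing time (a new reading comes with each control period).
- grab_frame(name): name is "scene" or "top" or "wrist"; returns the picture (420x560x3 uint8, blue, green, red); there is no depth.
- camera_info(name): a dict with "fx", "fy", "cx", "cy" (pixels), "rvec" (rotation vector, rad) and "tvec" (3), from world to camera coordinates, as OpenCV has them. Camera axes: x right, y down, z forward; pixel columns grow to the right and rows downward; lengths in mm; the calibration is good to about 2 mm. A picture is of the moment at which its call begins: read the wrist's pose just before it. camera_info takes no time and is no camera call; for the wrist camera it gives the pose at the moment of the call.
- job_done(): hands the job in; it is judged then, once.
The state is a dict: "time_s": time; "qpos": joint angles; "qvel": joint speeds; "effort": joint torques, N m; "ee_pos": TCP position; "ee_rot": TCP orientation; "force": force on the tool from outside, world axes, zero at the start; "torque": the same for the moment, N m; "gripper_width": finger opening in mm; "gripper_force": force on a finger pad.
Only numpy, scipy, OpenCV 4.12 (cv2) and the standard library are available. Lean on these libraries where they do the work, as an engineer would, in place of code of your own. Each camera call takes 0.05 s, during which the arm holds its last target. There are 200 camera calls.

## Working session

There is one attempt and no reset: what is moved stays moved. The work goes in short steps, Python scripts to look and compute and a tool call to move; the robot and the scene stay as the last step left them, time stands still between calls to the robot, and variables do not carry over. Pictures are saved under pics/ and viewed, at most 14 in all, crops included, and the job is handed in when it is done.

Besides the shell and the picture viewer there is one more tool, called after "Call:" as name([rows], argument=value, ...), one row to a line, values as JSON. move_arm: Moves the arm, as the interface text tells. Shifts and turns lie within -1 to 1; 1 stands for 25 mm of shift or 4 degrees of turn. Its arguments: {"type":"object","properties":{"motion":{"type":"array","items":{"type":"array"}},"grip_force":{"type":"number"}},"required":["motion"]}

```bash
mkdir -p pics; ls; python3 - <<'E'
from workcell import *
import cv2
for n in("scene","top"):
    f=grab_frame(n); cv2.imwrite(f"pics/{n}0.png",f); i=camera_info(n); print(n,i)
s=state(); print(s)
E
```

```text
pics
scene {'fx': 479.33598335245284, 'fy': 479.33598335245284, 'cx': 285.5836666668129, 'cy': 203.18300487701816, 'rvec': array([ 0.90450869,  2.31589608, -1.25563871]), 'tvec': array([ 380.96417016,  -91.06768332, 1598.22955655])}
top {'fx': 423.56051669909823, 'fy': 423.56051669909823, 'cx': 278.46901346053505, 'cy': 209.5708987608648, 'rvec': array([ 2.14983797, -2.12848317,  0.15957416]), 'tvec': array([ -48.45438234,  468.97792777, 1046.33579252])}
{'time_s': 0.1, 'qpos': array([-6.82963122e+01,  1.83491185e+01,  8.96974476e+01, -8.39403893e-04,
        7.20445880e+01, -1.14640636e+00]), 'qvel': array([-0.07045467, -0.11194652, -0.20283629,  0.06480719,  0.01395591,
       -0.0591725 ]), 'effort': array([ 2.55580680e-04, -4.13330019e+01, -2.32508826e+01,  7.28879124e-02,
        4.21983493e-02, -5.21979541e-05]), 'ee_pos': array([ 223.09807966, -529.43206019,  185.40629772]), 'ee_rot': array([-1.79908848e+02, -1.02579146e-03,  2.28503527e+01]), 'force': array([-0.4440677 , -0.64772448,  0.03298051]), 'torque': array([-0.01613829, -0.00064426, -0.0251671 ]), 'gripper_force': 0.0, 'gripper_width': 91.26265199053384}
```

View pics/top0.png

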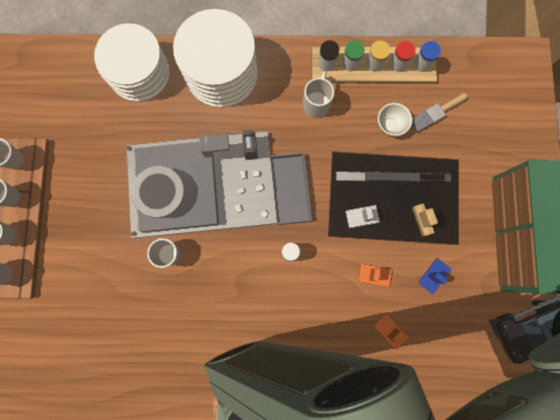

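View pics/scene0.png

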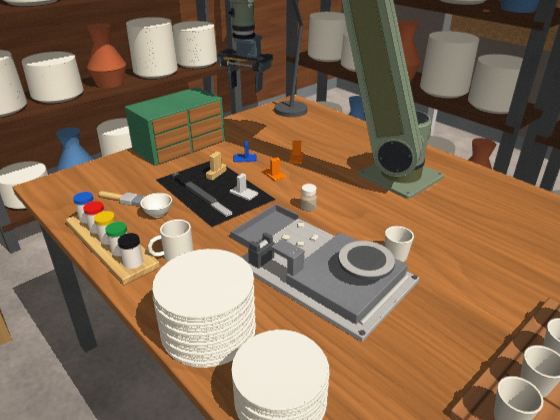

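The top view shows the sole and base at about (130–310, 135–235), with the tray on its right and 6 chips on the apron. The mat is at (330–460, 153–243), with the bar along its top, the aluminium packer at (362,216) and the scraper at (425,219). I'll enlarge it next.

```bash
cat > h.py <<'E'
import numpy as np, cv2
from workcell import *
def cam(n):
    i=camera_info(n); K=np.array([[i['fx'],0,i['cx']],[0,i['fy'],i['cy']],[0,0,1.]])
    return K,cv2.Rodrigues(np.array(i['rvec'],float))[0],np.array(i['tvec'],float)
def px2w(C,p,z):
    K,R,t=C; p=np.atleast_2d(np.array(p,float))
    d=np.c_[p,np.ones(len(p))]@np.linalg.inv(K).T@R; o=-R.T@t
    return o+d*((z-o[2])/d[:,2])[:,None]
def w2px(C,P):
    K,R,t=C; q=(np.atleast_2d(P)@R.T+t)@K.T; return q[:,:2]/q[:,2:]
E
python3 - <<'E'
from h import *
f=cv2.imread('pics/top0.png'); 
a=cv2.resize(f[125:245,120:320],None,fx=4,fy=4,interpolation=cv2.INTER_CUBIC)
cv2.imwrite('pics/crop_sole.png',a)
a=cv2.resize(f[145:295,320:470],None,fx=4,fy=4,interpolation=cv2.INTER_CUBIC)
cv2.imwrite('pics/crop_mat.png',a)
C=cam("top")
print(px2w(C,[[330,153],[460,157],[459,243],[329,238]],3).round())
E
```

```text
[[ 630. -181.    3.]
 [ 622. -529.    3.]
 [ 391. -513.    3.]
 [ 401. -176.    3.]]
```

View pics/crop_sole.png

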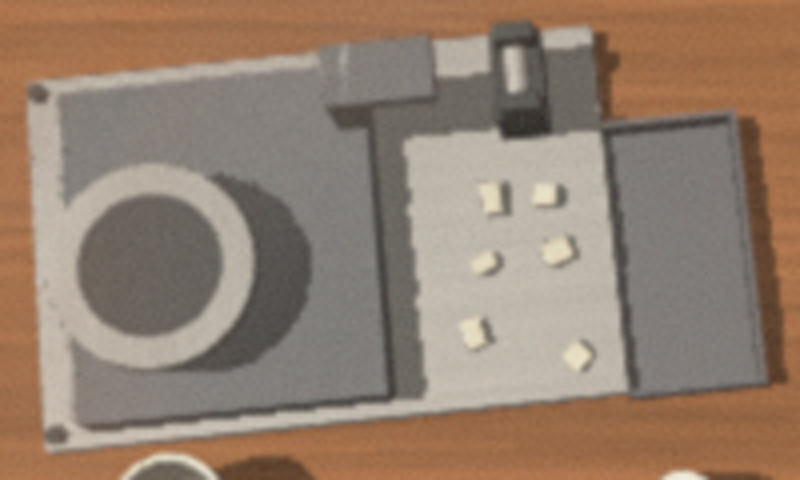

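View pics/crop_mat.png

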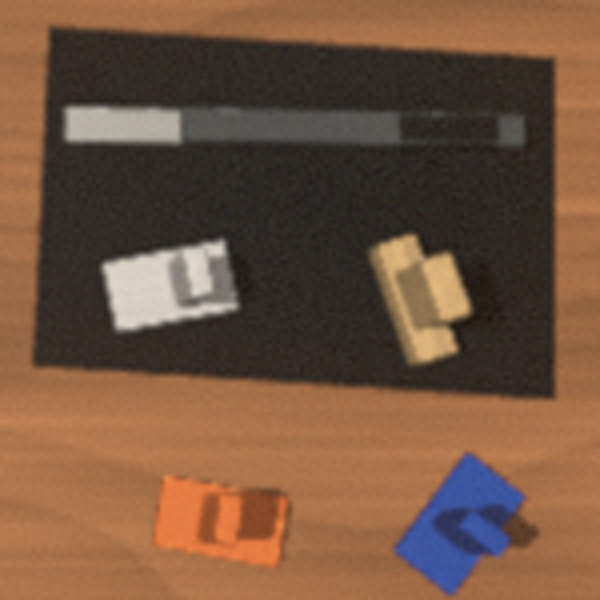

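The sole crop shows the plate corners at crop px (28,80), (47,450), (592,28) and (632,392), with six chips at x 465–580. The mat crop shows the bar running (64,125)–(525,130) with its tip to the left, the packer at about (170,285) with its plain half to the left, and the scraper foot from (395,240) to (430,360).

```bash
cat >> h.py <<'E'
def rigid2(A,B):
    A=np.array(A,float);B=np.array(B,float);a=A.mean(0);b=B.mean(0)
    U,S,V=np.linalg.svd((A-a).T@(B-b));R=(U@np.diag([1,np.linalg.det(U@V)])@V).T
    return R,b-R@a
E
python3 - <<'E'
from h import *
C=cam("top")
o=np.array([120,125.]);m=np.array([320,145.])
s=np.array([[28,80],[47,450],[592,28],[632,392]])/4+o-.4
W=px2w(C,s,15)[:,:2]
S=np.array([[120,230],[-130,230],[120,-150],[-130,-150]])
R,t=rigid2(S,W);print("sole yaw",np.degrees(np.arctan2(R[1,0],R[0,0])),t,"resid",(S@R.T+t-W).round(1).tolist())
np.savez('sole.npz',R=R,t=t)
ch=np.array([[490,198],[545,194],[486,263],[558,250],[474,333],[578,355]])/4+o-.4
P=px2w(C,ch,25)[:,:2];print("chips sole",((P-t)@R).round().tolist())
def loc(n,p,z):
    P=px2w(C,np.array(p)/4+m-.4,z)[:,:2];print(n,P.round(1).tolist(),"sole",((P-t)@R).round().tolist());return P
b=loc("bar tipmid",[[64,125]],11),loc("bar hand",[[525,131]],19)
d=b[0]-b[1];print(np.degrees(np.arctan2(d[0,1],d[0,0])),np.linalg.norm(d),(b[0]+b[1])/2)
p=loc("packer TL,TR?,BL,BR",[[102,264],[116,332],[238,310],[224,240]],11)
print(np.linalg.norm(np.diff(p,axis=0),axis=1), p.mean(0)); d=(p[0]+p[1]-p[2]-p[3]);print(np.degrees(np.arctan2(d[1],d[0])))
q=loc("scraper foot top: topleft,topright,botright,botleft",[[370,246],[415,234],[458,350],[412,365]],25)
print(np.linalg.norm(np.diff(q,axis=0),axis=1)); loc("grip top",[[420,266],[453,252],[471,310],[436,324]],79)
Cs=cam("scene")
P=np.array([[-30,0,45],[75,-100,70],[-42,-192,3],[75,-25,98]],float);Wp=np.c_[P[:,:2]@R.T+t,P[:,2]];print(Wp.round(),w2px(Cs,Wp).round(),w2px(C,Wp).round())
E
```

```text
sole yaw 6.301081630618043 [550.39110231 122.21615819] resid [[-0.1, -0.1], [-1.1, 0.9], [2.1, -1.4], [-0.8, 0.6]]
chips sole [[6.0, -71.0], [5.0, -107.0], [-37.0, -65.0], [-33.0, -112.0], [-82.0, -53.0], [-103.0, -118.0]]
bar tipmid [[565.1, -193.9]] sole [[-20.0, -316.0]]
bar hand [[562.0, -494.9]] sole [[-56.0, -615.0]]
89.40532525749016 300.9971894486792 [[ 563.51659453 -344.3743371 ]]
packer TL,TR?,BL,BR [[472.3, -217.7], [427.7, -226.2], [442.9, -305.7], [488.9, -297.7]] sole [[-115.0, -329.0], [-160.0, -333.0], [-154.0, -414.0], [-107.0, -411.0]]
[45.36457335 80.91514649 46.74693674] [ 457.95147009 -261.82766222]
101.2851521819594
scraper foot top: topleft,topright,botright,botleft [[483.5, -388.6], [491.7, -417.9], [416.7, -442.2], [406.8, -412.4]] sole [[-123.0, -500.0], [-118.0, -530.0], [-195.0, -546.0], [-201.0, -516.0]]
[30.43986645 78.81590597 31.36757772]
grip top [[462.4, -401.8], [471.3, -422.3], [435.6, -431.6], [426.8, -410.0]] sole [[-145.0, -511.0], [-138.0, -533.0], [-175.0, -538.0], [-181.0, -515.0]]
[[521. 119.  45.]
 [636.  31.  70.]
 [530. -73.   3.]
 [628. 106.  98.]] [[318. 247.]
 [260. 242.]
 [265. 229.]
 [283. 245.]] [[215. 189.]
 [250. 142.]
 [290. 189.]
 [219. 142.]]
```

Call:
move_arm([
  [60, [0.9, 0.45, -0.1], [0, 0, -0.125]],
  [60, [0.9, 0.45, -0.1], [0, 0, -0.125]],
  [60, [0.9, 0.45, -0.1], [0, 0, -0.125]],
  [60, [0.9, 0.45, -0.1], [0, 0, -0.125]],
  [60, [0.9, 0.45, -0.1], [0, 0, -0.125]],
  [60, [0.9, 0.45, -0.1], [0, 0, -0.125]],
  [60, [0.9, 0.45, -0.1], [0, 0, -0.125]],
  [60, [0.9, 0.45, -0.1], [0, 0, -0.125]],
  [60, [0.9, 0.45, -0.1], [0, 0, -0.125]],
  [60, [0.9, 0.45, -0.1], [0, 0, -0.125]],
  [60, [0, 0, 0], [0, 0, 0]],
  [60, [0, 0, 0], [0, 0, 0]],
])

```text
time_s: 1.1
ee_pos: [448.8, -416.5, 160.4]
ee_rot: [-179.9, 0.1, 18.0]
force: [0.7, 0.6, 0.2]
gripper_width: 60.2
gripper_force: 0.0
```

```bash
python3 - <<'E'
from h import *
s=state();print(s['ee_pos'],s['ee_rot'])
C=cam('wrist');f=grab_frame('wrist');cv2.imwrite('pics/w1.png',f)
h=cv2.cvtColor(f,cv2.COLOR_BGR2HSV)
m=cv2.inRange(h,(12,70,90),(30,255,255));m=cv2.morphologyEx(m,cv2.MORPH_OPEN,np.ones((3,3)))
for c in cv2.findContours(m,0,2)[0]:
    if cv2.contourArea(c)>400: print(cv2.contourArea(c),cv2.boundingRect(c),cv2.minAreaRect(c))
print(w2px(C,[[449,-416,79],[449,-416,25]]))
E
```

```text
[ 448.77645394 -416.53364003  160.3667737 ] [-1.79933131e+02  6.03634328e-02  1.79852177e+01]
7707.0 (180, 296, 365, 46) ((362.0, 318.5), (45.0, 364.0), 90.0)
4387.0 (486, 152, 74, 105) ((527.7999877929688, 199.90000915527344), (46.95743179321289, 106.43684387207031), 26.56505012512207)
615.0 (263, 149, 27, 82) ((276.0, 189.5), (81.0, 26.0), 90.0)
35846.0 (301, 0, 259, 312) ((430.0, 155.5), (311.0, 258.0), 90.0)
23803.0 (0, 0, 329, 312) ((103.29745483398438, 192.00746154785156), (418.3396911621094, 221.18910217285156), 45.32991409301758)
[[275.33715649 205.49867444]
 [275.32546862 192.67236641]]
```

View pics/w1.png

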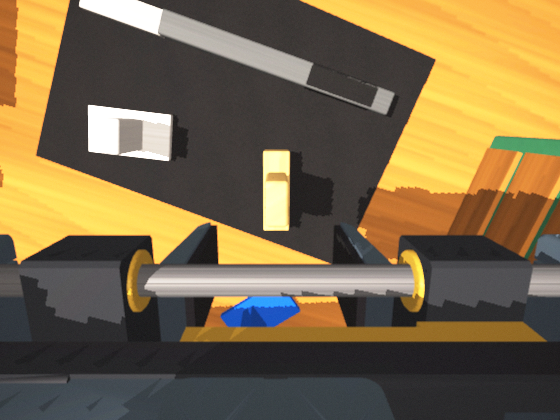

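The wrist view shows the scraper upright at (277,190) and square to the fingers, within about 2 mm of prediction. I'll descend and grasp it.

Call:
move_arm([
  [60, [0, 0, -0.8], [0, 0, 0]],
  [60, [0, 0, -0.8], [0, 0, 0]],
  [60, [0, 0, -0.8], [0, 0, 0]],
  [60, [0, 0, -0.8], [0, 0, 0]],
  [60, [0, 0, -0.8], [0, 0, 0]],
  [60, [0, 0, -0.8], [0, 0, 0]],
  [60, [0, 0, 0], [0, 0, 0]],
  [10, [0, 0, 0], [0, 0, 0]],
  [10, [0, 0, 0], [0, 0, 0]],
  [10, [0, 0, 0], [0, 0, 0]],
  [10, [0, 0, 0], [0, 0, 0]],
  [10, [0, 0, 0], [0, 0, 0]],
  [10, [0, 0, 0], [0, 0, 0]],
], grip_force=50)

```text
time_s: 2.23
ee_pos: [448.6, -417.6, 42.0]
ee_rot: [179.9, -0.0, 17.9]
force: [-0.5, -0.1, 0.4]
gripper_width: 22.6
gripper_force: 0.0
```

Call:
move_arm([
  [10, [0, 0, 0], [0, 0, 0]],
  [10, [0, 0, 0], [0, 0, 0]],
  [10, [0, 0, 0], [0, 0, 0]],
  [10, [0, 0, 0.9], [0, 0, 0]],
  [10, [0, 0, 0.9], [0, 0, 0]],
  [10, [0, 0, 0.9], [0, 0, 0]],
  [10, [0, 0, 0.9], [0, 0, 0]],
  [10, [0, 0, 0], [0, 0, 0]],
])

```text
time_s: 2.9
ee_pos: [450.3, -419.3, 135.3]
ee_rot: [179.6, -0.2, 17.9]
force: [0.6, -1.0, -1.7]
gripper_width: 19.7
gripper_force: 50.0
```

Call:
move_arm([
  [10, [0.19, 0.98, 0], [0, 0, -0.145]],
  [10, [0.19, 0.98, 0], [0, 0, -0.145]],
  [10, [0.19, 0.98, 0], [0, 0, -0.145]],
  [10, [0.19, 0.98, 0], [0, 0, -0.145]],
  [10, [0.19, 0.98, 0], [0, 0, -0.145]],
  [10, [0.19, 0.98, 0], [0, 0, -0.145]],
  [10, [0.19, 0.98, 0], [0, 0, -0.145]],
  [10, [0.19, 0.98, 0], [0, 0, -0.145]],
  [10, [0.19, 0.98, 0], [0, 0, -0.145]],
  [10, [0.19, 0.98, 0], [0, 0, -0.145]],
  [10, [0.19, 0.98, 0], [0, 0, -0.145]],
  [10, [0.19, 0.98, 0], [0, 0, -0.145]],
  [10, [0.19, 0.98, 0], [0, 0, -0.145]],
  [10, [0.19, 0.98, 0], [0, 0, -0.145]],
  [10, [0.19, 0.98, 0], [0, 0, -0.145]],
  [10, [0.19, 0.98, 0], [0, 0, -0.145]],
  [10, [0.19, 0.98, 0], [0, 0, -0.145]],
  [10, [0.19, 0.98, 0], [0, 0, -0.145]],
  [10, [0.19, 0.98, 0], [0, 0, -0.145]],
  [10, [0.19, 0.98, 0], [0, 0, -0.145]],
])

```text
time_s: 4.57
ee_pos: [542.3, 73.8, 129.4]
ee_rot: [180.0, 0.2, 6.2]
force: [-0.2, -0.1, -1.7]
gripper_width: 19.3
gripper_force: 50.0
```

```bash
python3 - <<'E'
from h import *
s=state();print(s['ee_pos'],s['ee_rot'],s['gripper_width'])
C=cam('wrist');f=grab_frame('wrist');cv2.imwrite('pics/w2.png',f)
E
```

```text
[542.31883148  73.78343774 129.36237539] [1.79993078e+02 1.64407307e-01 6.23148994e+00] 19.300104082251277
```

View pics/w2.png

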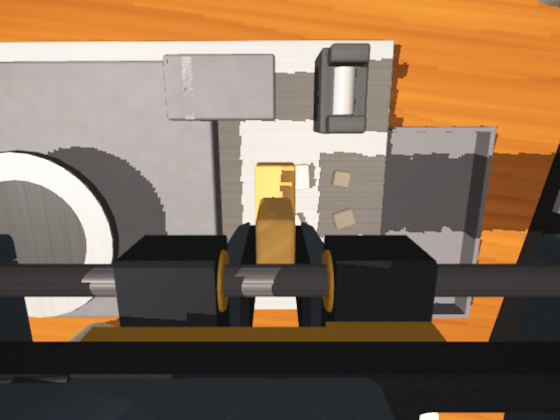

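The wrist view shows the scraper square to the plate, with its foot at (275,190). Chips are visible at (302,178), (342,179) and (344,218), and the fulcrum at (342,90). I'll shift back toward the base and lower.

Call:
move_arm([
  [10, [0.1, 0.5, 0], [0, 0, 0]],
  [10, [0.1, 0.5, 0], [0, 0, 0]],
  [10, [0, 0, -0.7], [0, 0, 0]],
  [10, [0, 0, -0.7], [0, 0, 0]],
  [10, [0, 0, -0.7], [0, 0, 0]],
  [10, [0, 0, -0.6], [0, 0, 0]],
  [10, [0, 0, -0.2], [0, 0, 0]],
  [10, [0, 0, 0], [0, 0, 0]],
  [10, [0, 0, 0], [0, 0, 0]],
])

```text
time_s: 5.37
ee_pos: [548.5, 97.6, 58.7]
ee_rot: [180.0, -0.0, 6.2]
force: [0.1, -0.4, -0.9]
gripper_width: 19.7
gripper_force: 50.0
```

Call:
move_arm([
  [10, [0, 0, -0.1], [0, 0, 0]],
  [10, [0, 0, -0.04], [0, 0, 0]],
  [10, [0, 0, 0], [0, 0, 0]],
])

```text
time_s: 5.62
ee_pos: [548.6, 97.6, 55.7]
ee_rot: [180.0, -0.1, 6.2]
force: [0.7, -0.7, -2.5]
gripper_width: 19.5
gripper_force: 50.0
```

Call:
move_arm([
  [10, [0, 0, -0.05], [0, 0, 0]],
  [10, [0, 0, -0.04], [0, 0, 0]],
  [10, [0, 0, 0], [0, 0, 0]],
])

```text
time_s: 5.87
ee_pos: [548.7, 97.7, 53.8]
ee_rot: [-180.0, -0.1, 6.2]
force: [-1.8, 0.6, 4.0]
gripper_width: 19.5
gripper_force: 50.0
```

Call:
move_arm([
  [10, [0.035, -0.318, 0], [0, 0, 0]],
  [10, [0.035, -0.318, 0], [0, 0, 0]],
  [10, [0.035, -0.318, 0], [0, 0, 0]],
  [10, [0.035, -0.318, 0], [0, 0, 0]],
  [10, [0.035, -0.318, 0], [0, 0, 0]],
  [10, [0.035, -0.318, 0], [0, 0, 0]],
  [10, [0.035, -0.318, 0], [0, 0, 0]],
  [10, [0.035, -0.318, 0], [0, 0, 0]],
  [10, [0.035, -0.318, 0], [0, 0, 0]],
  [10, [0.035, -0.318, 0], [0, 0, 0]],
  [10, [0.035, -0.318, 0], [0, 0, 0]],
  [10, [0.035, -0.318, 0], [0, 0, 0]],
  [10, [0.035, -0.318, 0], [0, 0, 0]],
  [10, [0.035, -0.318, 0], [0, 0, 0]],
  [10, [0.035, -0.318, 0], [0, 0, 0]],
  [10, [0.035, -0.318, 0], [0, 0, 0]],
  [10, [0, 0, 0], [0, 0, 0]],
  [10, [0, 0, 0], [0, 0, 0]],
])

```text
time_s: 7.37
ee_pos: [562.6, -30.2, 53.6]
ee_rot: [-180.0, -0.0, 6.2]
force: [-0.2, 1.7, 6.5]
gripper_width: 21.2
gripper_force: 49.2
```

```bash
python3 - <<'E'
from h import *
s=state();print(s['ee_pos'],s['ee_rot'],s['gripper_width'],s['force'])
z=np.load('sole.npz');print((s['ee_pos'][:2]-z['t'])@z['R'])
f=grab_frame('scene');cv2.imwrite('pics/s3.png',cv2.resize(f[200:300,200:340],None,fx=4,fy=4))
E
```

```text
[562.55486398 -30.19090008  53.59137863] [-1.79964015e+02 -4.93622800e-02  6.16447168e+00] 21.178219276127866 [-0.23227219  1.72720561  6.51129603]
[  -4.63686434 -152.82135975]
```

View pics/s3.png

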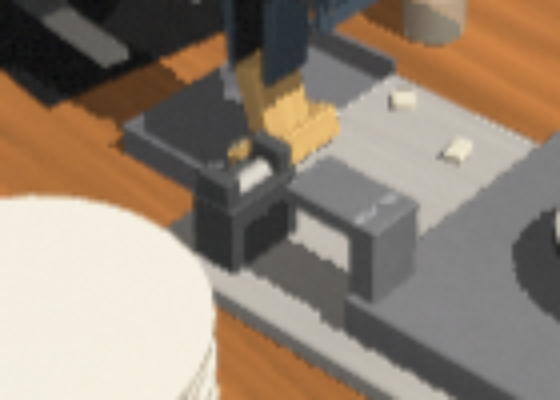

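The scene crop shows only two chips left on the apron, at crop px (402,98) and (457,150). The others went over the edge. Next is the second stroke.

Call:
move_arm([
  [10, [0, 0, 0.6], [0, 0, 0]],
  [10, [0, 0, 0.6], [0, 0, 0]],
  [10, [-0.625, 0.796, 0], [0, 0, 0]],
  [10, [-0.625, 0.796, 0], [0, 0, 0]],
  [10, [-0.625, 0.796, 0], [0, 0, 0]],
  [10, [-0.625, 0.796, 0], [0, 0, 0]],
  [10, [-0.625, 0.796, 0], [0, 0, 0]],
  [10, [-0.625, 0.796, 0], [0, 0, 0]],
  [10, [0, 0, 0], [0, 0, 0]],
  [10, [0, 0, -0.4], [0, 0, 0]],
  [10, [0, 0, -0.4], [0, 0, 0]],
  [10, [0, 0, -0.2], [0, 0, 0]],
  [10, [0, 0, 0], [0, 0, 0]],
  [10, [0, 0, 0], [0, 0, 0]],
])

```text
time_s: 8.58
ee_pos: [470.0, 76.4, 66.6]
ee_rot: [178.6, -0.1, 6.8]
force: [-15.5, -44.9, 70.6]
gripper_width: 24.9
gripper_force: 58.5
```

Call:
move_arm([
  [10, [0, 0, 0.6], [0, 0, 0]],
  [10, [0, 0, 0.8], [0, 0, 0]],
  [10, [0, 0, 0.8], [0, 0, 0]],
  [10, [0, 0, 0], [0, 0, 0]],
])

```text
time_s: 8.92
ee_pos: [471.2, 88.6, 115.9]
ee_rot: [179.9, -0.4, 6.2]
force: [0.8, 0.5, -2.1]
gripper_width: 21.3
gripper_force: 46.4
```

```bash
python3 - <<'E'
from h import *
s=state();print(s['ee_pos'],s['ee_rot'],s['gripper_width'],s['force'])
z=np.load('sole.npz');print((s['ee_pos'][:2]-z['t'])@z['R'])
f=grab_frame('scene');w=grab_frame('wrist')
a=cv2.resize(f[170:310,200:380],(560,436));cv2.imwrite('pics/s4.png',np.hstack([a[:400,:400],cv2.resize(w[60:340,140:420],(400,400))]))
E
```

```text
[471.21787327  88.63404487 115.86241288] [179.94291473  -0.38933848   6.20500763] 21.25290562325654 [ 0.79278235  0.47312502 -2.10697135]
[-82.38067456 -24.68973451]
```

View pics/s4.png

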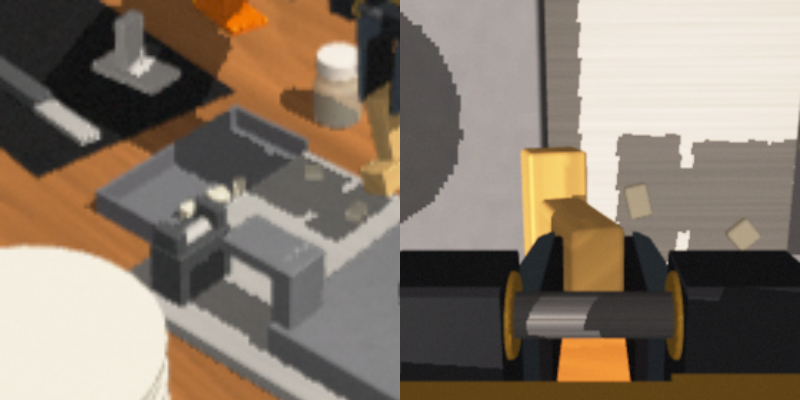

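The scraper has tipped in the grip: its foot is swung toward the base, at (553,200) against the grip at (590,230). Two chips remain, at (638,200) and (742,233) in the composite. The leading edge still works as a scraper, so I'll start farther from the base, lower gently to find contact, and scrape with a small clearance.

Call:
move_arm([
  [10, [0.05, -0.48, 0], [0, 0, 0]],
  [10, [0, 0, -0.6], [0, 0, 0]],
  [10, [0, 0, -0.6], [0, 0, 0]],
  [10, [0, 0, -0.6], [0, 0, 0]],
  [10, [0, 0, -0.3], [0, 0, 0]],
  [10, [0, 0, 0], [0, 0, 0]],
  [10, [0, 0, 0], [0, 0, 0]],
], grip_force=60)

```text
time_s: 9.6
ee_pos: [469.1, 77.6, 59.4]
ee_rot: [180.0, 0.2, 6.3]
force: [0.8, 0.1, -1.9]
gripper_width: 21.2
gripper_force: 55.8
```

Call:
move_arm([
  [10, [0, 0, -0.06], [0, 0, 0]],
  [10, [0, 0, -0.06], [0, 0, 0]],
  [10, [0, 0, 0], [0, 0, 0]],
])

```text
time_s: 9.85
ee_pos: [470.0, 77.9, 57.7]
ee_rot: [180.0, -0.0, 6.3]
force: [-0.1, 0.3, -1.9]
gripper_width: 21.4
gripper_force: 55.8
```

```bash
python3 - <<'E'
from h import *
z=np.load('sole.npz');s=state();print((s['ee_pos'][:2]-z['t'])@z['R'],s['gripper_width'])
C=cam('wrist');w=grab_frame('wrist');f=grab_frame('scene')
cv2.imwrite('pics/s5.png',np.hstack([w[60:400,60:460],cv2.resize(f[170:310,220:360],(340,340))]))
E
```

```text
[-84.72720768 -35.27279345] 21.41082544666204
```

View pics/s5.png

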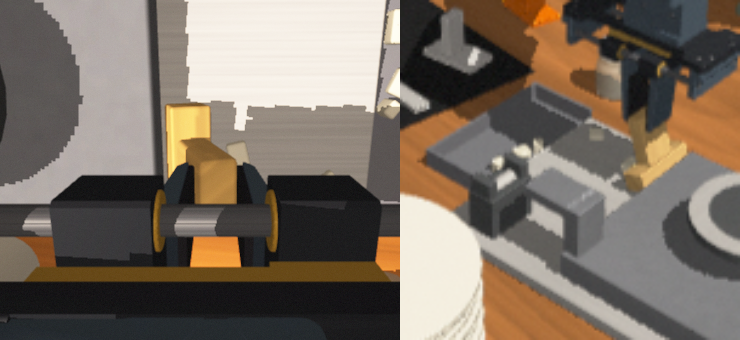

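The wrist view shows the tilted foot clear of the base edge (foot left edge at px 167, base edge at px 155), with a chip ahead at (237,150). I'll go slightly lower and then stroke.

Call:
move_arm([
  [10, [0, 0, -0.06], [0, 0, 0]],
  [10, [0, 0, 0], [0, 0, 0]],
  [10, [0, 0, 0], [0, 0, 0]],
])

```text
time_s: 10.2
ee_pos: [469.7, 77.8, 56.0]
ee_rot: [180.0, -0.0, 6.3]
force: [0.0, 0.3, -3.0]
gripper_width: 21.7
gripper_force: 55.8
```

Call:
move_arm([
  [10, [0.035, -0.318, -0.04], [0, 0, 0]],
  [10, [0.035, -0.318, 0], [0, 0, 0]],
  [10, [0.035, -0.318, 0], [0, 0, 0]],
  [10, [0.035, -0.318, 0], [0, 0, 0]],
  [10, [0.035, -0.318, 0], [0, 0, 0]],
  [10, [0.035, -0.318, 0], [0, 0, 0]],
  [10, [0.035, -0.318, 0], [0, 0, 0]],
  [10, [0.035, -0.318, 0], [0, 0, 0]],
  [10, [0.035, -0.318, 0], [0, 0, 0]],
  [10, [0.035, -0.318, 0], [0, 0, 0]],
  [10, [0.035, -0.318, 0], [0, 0, 0]],
  [10, [0.035, -0.318, 0], [0, 0, 0]],
  [10, [0.035, -0.318, 0], [0, 0, 0]],
  [10, [0.035, -0.318, 0], [0, 0, 0]],
  [10, [0.035, -0.318, 0], [0, 0, 0]],
  [10, [0.035, -0.318, 0], [0, 0, 0]],
  [10, [0.035, -0.318, 0], [0, 0, 0]],
  [10, [0, 0, 0], [0, 0, 0]],
])

```text
time_s: 11.7
ee_pos: [485.1, -58.8, 54.9]
ee_rot: [180.0, -0.0, 6.2]
force: [1.0, -0.7, -2.6]
gripper_width: 21.3
gripper_force: 55.8
```

Call:
move_arm([
  [10, [0, 0, 0.9], [0, 0, 0]],
  [10, [0, 0, 0.9], [0, 0, 0]],
  [10, [0, 0, 0.9], [0, 0, 0]],
  [10, [0, 0, 0.9], [0, 0, 0]],
  [10, [-0.1, -0.9, 0], [0, 0, 0]],
  [10, [-0.1, -0.9, 0], [0, 0, 0]],
  [10, [-0.1, -0.9, 0], [0, 0, 0]],
  [10, [-0.1, -0.9, 0], [0, 0, 0]],
  [10, [-0.1, -0.9, 0], [0, 0, 0]],
  [10, [-0.1, -0.9, 0], [0, 0, 0]],
  [10, [-0.1, -0.9, 0], [0, 0, 0]],
  [10, [-0.1, -0.9, 0], [0, 0, 0]],
  [10, [0, 0, 0], [0, 0, 0]],
])

```text
time_s: 12.78
ee_pos: [464.5, -240.8, 144.8]
ee_rot: [179.9, -0.0, 6.1]
force: [0.9, -1.0, -2.4]
gripper_width: 21.1
gripper_force: 56.3
```

```bash
python3 - <<'E'
from h import *
f=grab_frame('top');g=grab_frame('scene')
a=cv2.resize(f[125:295,220:470],None,fx=2,fy=2,interpolation=cv2.INTER_CUBIC)
b=cv2.resize(g[150:290,160:300],(300,300),interpolation=cv2.INTER_CUBIC)
cv2.imwrite('pics/t6.png',np.hstack([a[:300],b]))
E
```

```text
(no output)
```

View pics/t6.png

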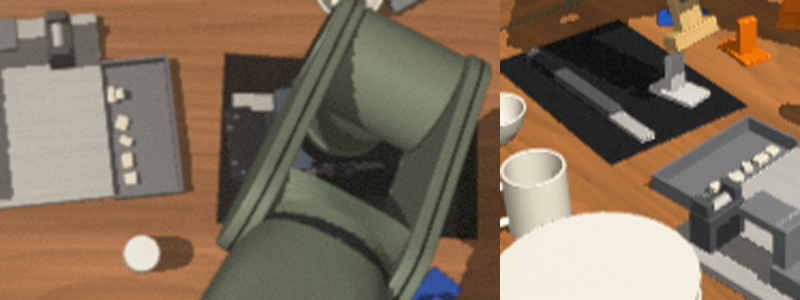

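The apron is clear and the chips lie in the tray in a row, at composite px (111–117,93), (123,122), (125,141), (128,160) and (131,178). Next I'll lay the scraper down on the mat, with the tool tilted to cancel its tip.

Call:
move_arm([
  [10, [-0.07, -0.8, 0], [-0.45, -0.05, 0]],
  [10, [-0.07, -0.8, 0], [-0.45, -0.05, 0]],
  [10, [-0.07, -0.8, 0], [-0.45, -0.05, 0]],
  [10, [-0.07, -0.8, 0], [-0.45, -0.05, 0]],
  [10, [-0.07, -0.8, 0], [-0.45, -0.05, 0]],
  [10, [-0.07, -0.8, 0], [-0.45, -0.05, 0]],
  [10, [-0.07, -0.8, 0], [-0.45, -0.05, 0]],
  [10, [-0.07, -0.8, 0], [-0.45, -0.05, 0]],
  [10, [-0.07, -0.8, 0], [-0.45, -0.05, 0]],
  [10, [0, 0, -0.8], [0, 0, 0]],
  [10, [0, 0, -0.8], [0, 0, 0]],
  [10, [0, 0, -0.8], [0, 0, 0]],
  [10, [0, 0, -0.8], [0, 0, 0]],
  [10, [0, 0, -0.4], [0, 0, 0]],
  [10, [0, 0, 0], [0, 0, 0]],
])

```text
time_s: 14.13
ee_pos: [447.5, -415.0, 52.1]
ee_rot: [164.0, 0.2, 6.3]
force: [-0.5, 0.6, -2.2]
gripper_width: 21.2
gripper_force: 56.4
```

```bash
python3 - <<'E'
from h import *
s=state();print(s['ee_pos'],s['ee_rot'],s['force'])
f=grab_frame('scene');print(w2px(cam('scene'),s['ee_pos']))
t=cv2.imread('pics/t6.png')
top=grab_frame('top')
a=cv2.resize(f[110:210,150:290],None,fx=4,fy=4,interpolation=cv2.INTER_CUBIC)
b=cv2.resize(top[150:220,255:315],(240,280),interpolation=cv2.INTER_CUBIC)
o=np.zeros((400,800,3),np.uint8);o[:,:560]=a;o[:280,560:]=b;cv2.imwrite('pics/s7.png',o)
E
```

```text
[ 447.50602328 -415.03035347   52.1271979 ] [163.96102653   0.22156291   6.29235602] [-0.52696309  0.64851318 -2.17711155]
[[215.55098277 160.99725119]]
```

View pics/s7.png

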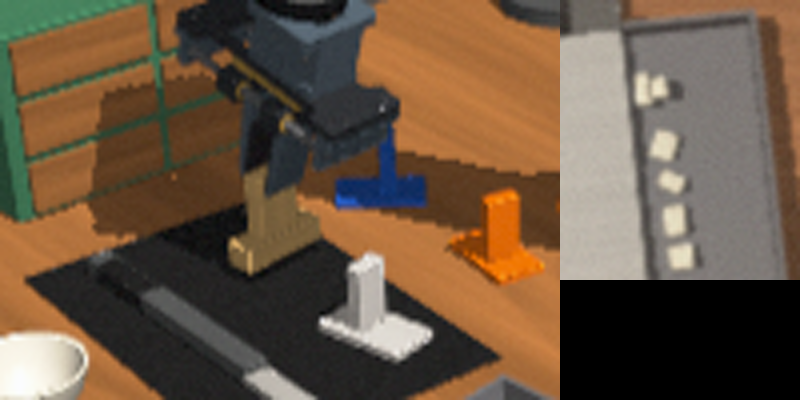

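The scraper now stands vertical at (275,235), and all six chips are in the tray, right of the plate edge. I'll set it down.

Call:
move_arm([
  [10, [0, 0, -0.1], [0, 0, 0]],
  [10, [0, 0, -0.1], [0, 0, 0]],
  [10, [0, 0, -0.1], [0, 0, 0]],
  [10, [0, 0, 0], [0, 0, 0]],
])

```text
time_s: 14.57
ee_pos: [448.8, -417.3, 47.5]
ee_rot: [163.7, -0.0, 6.2]
force: [-1.0, -0.0, -2.5]
gripper_width: 20.7
gripper_force: 56.4
```

Call:
move_arm([
  [10, [0, 0, -0.1], [0, 0, 0]],
  [10, [0, 0, -0.06], [0, 0, 0]],
  [10, [0, 0, 0], [0, 0, 0]],
])

```text
time_s: 14.82
ee_pos: [448.6, -417.2, 43.0]
ee_rot: [163.7, 0.0, 6.2]
force: [-0.6, -0.7, -1.4]
gripper_width: 21.2
gripper_force: 56.4
```

Call:
move_arm([
  [10, [0, 0, -0.06], [0, 0, 0]],
  [10, [0, 0, 0], [0, 0, 0]],
  [40, [0, 0, 0], [0, 0, 0]],
  [50, [0, 0, 0], [0, 0, 0]],
  [60, [0, 0, 0], [0, 0, 0]],
  [60, [0, 0, 0], [0, 0, 0]],
  [60, [0, 0, 0], [0, 0, 0]],
  [60, [0, 0.14, 0.5], [0, 0, 0]],
  [60, [0, 0.22, 0.8], [0, 0, 0]],
  [60, [0, 0.22, 0.8], [0, 0, 0]],
  [60, [0, 0.22, 0.8], [0, 0, 0]],
  [60, [0, 0.22, 0.8], [0, 0, 0]],
  [60, [0, 0, 0], [0, 0, 0]],
])

```text
time_s: 15.9
ee_pos: [451.3, -392.8, 138.9]
ee_rot: [163.4, -0.4, 6.3]
force: [0.7, -0.3, 1.1]
gripper_width: 59.9
gripper_force: 0.0
```

Call:
move_arm([
  [60, [0, 0, 0.5], [0.95, 0.1, 0]],
  [60, [0, 0, 0.5], [0.95, 0.1, 0]],
  [60, [0.3, 0.06, 0], [0.95, 0.1, 0]],
  [60, [0.3, 0.06, 0], [0.95, 0.1, 0]],
  [60, [0.25, 0.06, 0], [0.1, 0.01, 0.9]],
  [60, [0.25, 0.06, 0], [0, 0, 1]],
  [60, [0.25, 0.06, 0], [0, 0, 1]],
  [60, [0.25, 0.06, 0], [0, 0, 1]],
  [60, [0.25, 0.06, 0], [0, 0, 1]],
  [60, [0.25, 0.06, 0], [0, 0, 1]],
  [60, [0.25, 0.06, 0], [0, 0, 1]],
  [60, [0.25, 0.06, 0], [0, 0, 1]],
  [60, [0.25, 0.06, 0], [0, 0, 1]],
  [60, [0.25, 0.06, 0], [0, 0, 1]],
  [60, [0.25, 0.06, 0], [0, 0, 1]],
  [60, [0.25, 0.06, 0], [0, 0, 1]],
  [60, [0.25, 0.06, 0], [0, 0, 1]],
  [60, [0.25, 0.06, 0], [0, 0, 1]],
  [60, [0.25, 0.06, 0], [0, 0, 1]],
  [60, [0.25, 0.06, 0], [0, 0, 1]],
])

```text
time_s: 17.57
ee_pos: [563.9, -364.9, 158.0]
ee_rot: [179.5, -0.1, 70.0]
force: [0.3, 0.2, 0.9]
gripper_width: 60.0
gripper_force: 0.0
```

Call:
move_arm([
  [60, [0, 0, 0], [0, 0, 1]],
  [60, [0, 0, 0], [0, 0, 1]],
  [60, [0, 0, 0], [0, 0, 1]],
  [60, [0, 0, 0], [0, 0, 1]],
  [60, [0, 0, 0], [0, 0, 0.9]],
  [60, [0, 0, 0], [0, 0, 0]],
  [60, [0, 0, 0], [0, 0, 0]],
])

```text
time_s: 18.15
ee_pos: [563.6, -364.9, 158.4]
ee_rot: [179.4, -0.1, 89.3]
force: [-0.2, 0.0, -0.5]
gripper_width: 59.6
gripper_force: 0.0
```

```bash
python3 - <<'E'
from h import *
s=state();print(s['ee_pos'],s['ee_rot'])
C=cam('wrist');w=grab_frame('wrist');cv2.imwrite('pics/w8.png',w)
print(w2px(C,[[563.5,-194,11],[563.2,-344,19],[563,-369,19],[562,-495,19]]).round())
E
```

```text
[ 563.61979014 -364.90611009  158.38883832] [ 1.79446553e+02 -1.37300000e-01  8.93292666e+01]
[[271.   5.]
 [273. 172.]
 [273. 197.]
 [274. 311.]]
```

View pics/w8.png

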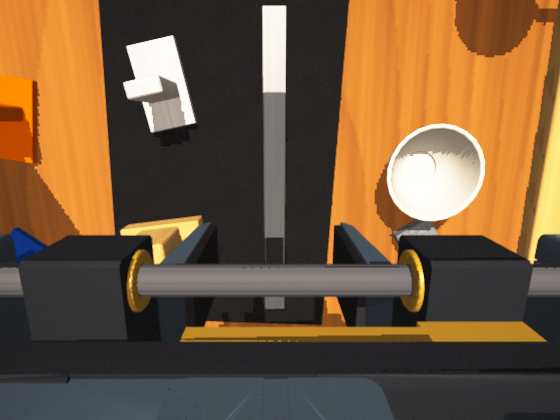

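The bar has not moved (tip end at (274,7), hand end at (275,308)), and the packer and scraper are in place. I'll descend with a narrower opening to clear the bowl.

Call:
move_arm([
  [40, [0, 0, -0.74], [0, 0, 0]],
  [40, [0, 0, -0.74], [0, 0, 0]],
  [40, [0, 0, -0.74], [0, 0, 0]],
  [40, [0, 0, -0.74], [0, 0, 0]],
  [40, [0, 0, -0.74], [0, 0, 0]],
  [40, [0, 0, -0.74], [0, 0, 0]],
  [40, [0, 0, -0.74], [0, 0, 0]],
  [40, [0, 0, -0.6], [0.13, 0, 0]],
  [40, [0, 0, 0], [0, 0, 0]],
  [40, [0, 0, 0], [0, 0, 0]],
])

```text
time_s: 19.03
ee_pos: [563.5, -364.8, 14.1]
ee_rot: [179.5, -0.7, 89.4]
force: [0.2, 0.0, 0.8]
gripper_width: 40.1
gripper_force: 0.0
```

Call:
move_arm([
  [40, [0, 0, -0.3], [-0.15, 0, 0]],
  [10, [0, 0, 0], [0, 0, 0]],
  [10, [0, 0, 0], [0, 0, 0]],
  [10, [0, 0, 0], [0, 0, 0]],
  [10, [0, 0, 0], [0, 0, 0]],
  [10, [0, 0, 0], [0, 0, 0]],
  [10, [0, 0, 0], [0, 0, 0]],
  [10, [0, 0, 0.4], [0, 0, 0]],
  [10, [0, 0, 0.8], [0, 0, 0]],
  [10, [0, 0, 0.8], [0, 0, 0]],
  [10, [0, 0, 0.8], [0, 0, 0]],
  [10, [0, 0, 0.8], [0, 0, 0]],
  [10, [0, 0, 0], [0, 0, 0]],
], grip_force=60)

```text
time_s: 20.12
ee_pos: [566.4, -366.6, 103.1]
ee_rot: [178.9, 0.3, 89.4]
force: [0.6, -0.7, 1.1]
gripper_width: 10.0
gripper_force: 0.0
```

```bash
python3 - <<'E'
from h import *
s=state();print(s['ee_pos'],s['ee_rot'],s['gripper_width'])
C=cam('wrist');w=grab_frame('wrist')
f=grab_frame('scene');np.save('w9.npy',w)
cv2.imwrite('pics/w9.png',np.hstack([cv2.resize(w,(450,338)),cv2.resize(f[100:240,140:285],(350,338))]))
E
```

```text
[ 566.44985666 -366.61046992  103.1102635 ] [178.92211328   0.27746878  89.42976256] 10.034314959011358
```

View pics/w9.png

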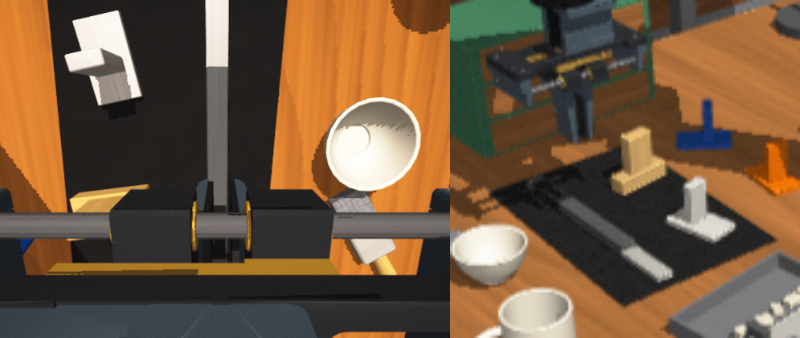

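The bar is still in place on the mat at (217,100) and I lifted before the grip had built. I'll retry lower and check the grip before lifting.

Call:
move_arm([
  [40, [-0.1, 0, 0], [0, 0, 0]],
  [40, [0, 0, 0], [0, 0, 0]],
  [40, [0, 0, 0], [0, 0, 0]],
  [40, [0, 0, -0.8], [0, 0, 0]],
  [40, [0, 0, -0.8], [0, 0, 0]],
  [40, [0, 0, -0.8], [0, 0, 0]],
  [40, [0, 0, -0.8], [0, 0, 0]],
  [40, [0, 0, -0.6], [0, 0, 0]],
  [40, [0, 0, 0], [0, 0, 0]],
  [40, [0, 0, 0], [0, 0, 0]],
])

```text
time_s: 21.05
ee_pos: [560.7, -364.4, 1.1]
ee_rot: [179.5, -0.1, 89.4]
force: [0.7, 0.5, 0.8]
gripper_width: 40.1
gripper_force: 0.0
```

Call:
move_arm([
  [10, [0.06, 0, 0.06], [0, 0, 0]],
  [10, [0, 0, 0], [0, 0, 0]],
  [10, [0, 0, 0], [0, 0, 0]],
  [10, [0, 0, 0], [0, 0, 0]],
  [10, [0, 0, 0], [0, 0, 0]],
  [10, [0, 0, 0], [0, 0, 0]],
  [10, [0, 0, 0], [0, 0, 0]],
  [10, [0, 0, 0], [0, 0, 0]],
  [10, [0, 0, 0], [0, 0, 0]],
])

```text
time_s: 21.8
ee_pos: [562.9, -364.8, 3.9]
ee_rot: [179.4, -0.0, 89.4]
force: [-0.7, 0.9, -0.2]
gripper_width: 10.4
gripper_force: 0.0
```

Call:
move_arm([
  [40, [0, 0, 0], [0, 0, 0]],
  [40, [0, 0, 0], [0, 0, 0]],
  [40, [0, 0, 0], [0, 0, 0]],
  [40, [0, 0, 0], [0, 0, 0]],
  [40, [0, 0, 0], [0, 0, 0]],
  [40, [0, 0, 0.8], [0, 0, 0]],
  [40, [0, 0, 0.8], [0, 0, 0]],
  [40, [0, 0, 0.8], [0, 0, 0]],
  [40, [0, 0, 0.8], [0, 0, 0]],
  [40, [0, 0, 0.8], [0, 0, 0]],
  [40, [0, 0, 0], [0, 0, 0]],
  [40, [0, 0, 0], [0, 0, 0]],
])

```text
time_s: 22.8
ee_pos: [563.5, -365.2, 105.0]
ee_rot: [179.3, 0.1, 89.4]
force: [0.6, 0.6, -0.3]
gripper_width: 39.8
gripper_force: 0.0
```

```bash
python3 - <<'E'
from h import *
s=state();print(s['ee_pos'],s['ee_rot'],s['gripper_width'])
C=cam('wrist');w=grab_frame('wrist');cv2.imwrite('pics/w10.png',w)
print("tcp px",w2px(C,[s['ee_pos'],s['ee_pos']*[1,1,0]+[0,0,19]]).round())
g=cv2.cvtColor(w,cv2.COLOR_BGR2GRAY)
for r in (20,50,90,120,150,180,200,220): 
    row=g[r,200:340]; idx=np.where(row>60)[0]+200
    ed=np.where(np.abs(np.diff(row.astype(int)))>25)[0]+200
    print(r,ed, px2w(C,[[e,r] for e in ed[[0,-1]]],19 if r>90 else 11).round() if len(ed) else '')
E
```

```text
[ 563.48757737 -365.21107961  105.00617971] [1.79254012e+02 5.79628998e-02 8.94399433e+01] 39.77706318728991
tcp px [[275. 239.]
 [274. 205.]]
20 [259 260 287 288] [[ 554. -221.   11.]
 [ 576. -221.   11.]]
50 [259 260 261 287 288] [[ 553. -243.   11.]
 [ 576. -243.   11.]]
90 [260 261 287 288] [[ 553. -272.   11.]
 [ 576. -272.   11.]]
120 [261 287] [[ 554. -296.   19.]
 [ 575. -296.   19.]]
150 [261 286 287] [[ 554. -319.   19.]
 [ 575. -319.   19.]]
180 [261 286 287] [[ 553. -344.   19.]
 [ 575. -344.   19.]]
200 [261 262 286 287] [[ 553. -361.   19.]
 [ 575. -361.   19.]]
220 [261 262 286 287] [[ 552. -378.   19.]
 [ 575. -378.   19.]]
```

View pics/w10.png

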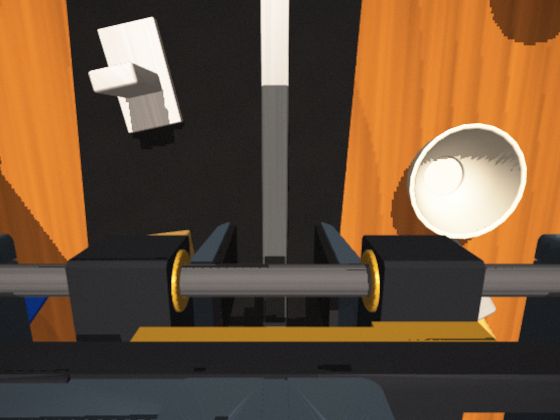

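Bar edges are at px 261 and 287, centred at world x≈564 as before, so its position is not the problem. I'll check my height by probing down to mat contact.

Call:
move_arm([
  [40, [0, 0, -0.8], [0, 0, 0]],
  [40, [0, 0, -0.8], [0, 0, 0]],
  [40, [0, 0, -0.8], [0, 0, 0]],
  [40, [0, 0, -0.8], [0, 0, 0]],
  [40, [0, 0, -0.8], [0, 0, 0]],
  [40, [0, 0, 0], [0, 0, 0]],
  [40, [0, 0, 0], [0, 0, 0]],
])

```text
time_s: 23.43
ee_pos: [561.3, -363.8, 1.5]
ee_rot: [179.6, -0.2, 89.4]
force: [0.3, 0.4, 0.7]
gripper_width: 39.9
gripper_force: 0.0
```

Call:
move_arm([
  [25, [0, 0, 0], [0, 0, 0]],
  [25, [0, 0, 0], [0, 0, 0]],
  [25, [0, 0, 0], [0, 0, 0]],
  [25, [0, 0, 0], [0, 0, 0]],
])

```text
time_s: 23.77
ee_pos: [563.5, -365.2, 5.1]
ee_rot: [179.3, 0.0, 89.4]
force: [-0.8, 0.4, -0.4]
gripper_width: 24.8
gripper_force: 0.0
```

Call:
move_arm([
  [16, [0, 0, 0], [0, 0, 0]],
  [16, [0, 0, 0], [0, 0, 0]],
  [16, [0, 0, 0], [0, 0, 0]],
  [16, [0, 0, 0], [0, 0, 0]],
])

```text
time_s: 24.1
ee_pos: [562.9, -364.9, 4.0]
ee_rot: [179.4, -0.0, 89.4]
force: [0.2, -0.2, 0.8]
gripper_width: 16.0
gripper_force: 0.0
```

Call:
move_arm([
  [16, [0, 0, -0.1], [0, 0, 0]],
  [16, [0, 0, -0.1], [0, 0, 0]],
  [16, [0, 0, 0], [0, 0, 0]],
])

```text
time_s: 24.35
ee_pos: [562.5, -364.6, -1.9]
ee_rot: [179.4, -0.1, 89.4]
force: [0.7, 0.3, 0.1]
gripper_width: 16.0
gripper_force: 0.0
```

```bash
python3 - <<'E'
from h import *
s=state();print({k:np.round(v,1) for k,v in s.items()})
w=grab_frame('wrist');C=cam('wrist');cv2.imwrite('w11.png',w)
print(w2px(C,[s['ee_pos']]))
g=cv2.cvtColor(w,cv2.COLOR_BGR2GRAY)
for r in (20,100,150,180,200,220,240,255):print(r,g[r,200:350:4])
E
```

```text
{'time_s': np.float64(24.4), 'qpos': array([-34.1,  35.3,  90.1,   0.4,  54.2, -33.8]), 'qvel': array([ 0.1, -0.2, -0.2,  0. ,  0.5,  0. ]), 'effort': array([ -0. , -53.1, -19.8,   0.1,  -0. ,   0. ]), 'ee_pos': array([ 562.5, -364.6,   -1.9]), 'ee_rot': array([ 1.794e+02, -1.000e-01,  8.940e+01]), 'force': array([0.7, 0.3, 0.1]), 'torque': array([-0. , -0.1, -0. ]), 'gripper_force': np.float64(0.0), 'gripper_width': np.float64(16.0)}
[[275.15480177 238.30676902]]
20 [ 34  34  31  31  31  33  32  31  33  32  33  30  33  35  78 242 239 238
 239 241 239 238 237 237 237 209  36  36  34  32  35  36  35  32  35  35
  34  30]
100 [ 33  32  30  34  33  34  34  34  32  34  36  35  34  34  37 111 115 114
 116 113 112 112 110 111 116  65  34  35  31  37  33  32  38  36  33  32
  31  34]
150 [ 33  33  37  37  35  38  35  36  38  30  38  33  33  35  35 104 113 112
 117 115 113 108 110 114 111  31  37  35  35  31  35  38  33  35  39  36
  34  32]
180 [ 33  33  32  35  37  37  36  31  33  36  31  33  35  36  35 102 114 113
 115 115 111 109 114 111 108  32  31  31  35  35  37  38  33  37  34  36
  32  34]
200 [ 33  34  35  35  33  32  34  34  34  34  31  38  37  32  31  98 113 114
 115 116 112 110 112 114 108  32  33  37  34  35  34  34  34  37  35  35
  33  32]
220 [ 34  33  34  37  34  34  34  35  37  34  33  35  34  35  36  99 113 111
 114 112 114 108 112 113 102  27  37  36  32  37  35  33  33  33  34  35
  35  36]
240 [ 34  33  34  31  33  38  32  33  16  73  74  71  72  27  25  43 115 110
 110 110 114 111 112  19  27  30  77  72  74  71  26  31  33  35  32  32
  30  33]
255 [ 34  32  32  32  32  35  29 163  69  75  76  74  27  27  14  40  55 114
 111 113 112 112 113  13  25  30  47  72  71  67 146  33  35  33  28  32
  32  34]
```

```bash
python3 - <<'E'
from h import *
i=camera_info('wrist');K,R,t=cam('wrist');print(K[0,0],-R.T@t, R[2])
w=cv2.imread('w11.png');g=cv2.cvtColor(w,cv2.COLOR_BGR2GRAY).astype(float)
for r in (20,60,120,170,220):
    row=g[r,220:340];th=(row.max()+33)/2;ix=np.where(row>th)[0];a,b=ix[0]-(row[ix[0]]-th)/(row[ix[0]]-row[ix[0]-1]),ix[-1]+(row[ix[-1]]-th)/(row[ix[-1]]-row[ix[-1]+1])
    # depth along optical axis from width
    Z=K[0,0]*22/(b-a); d=np.array([(220+(a+b)/2-K[0,2])/K[0,0],(r-K[1,2])/K[1,1],1])*Z
    print(r,b-a,'Z',Z,'world',(R.T@(d-t)).round(1))
t0=cv2.cvtColor(cv2.imread('pics/w10.png'),cv2.COLOR_BGR2GRAY)
E
```

```text
345.7727927163379 [ 560.88466607 -297.01775239  195.95170199] [ 0.00838572 -0.23899888 -0.97098363]
20 44.32139037433156 Z 171.6327347926562 world [ 565.3 -247.5    7. ]
60 43.29811989520728 Z 175.6889550440148 world [ 565.  -266.     7.4]
120 41.413690476190474 Z 183.68325431255263 world [ 564.8 -295.6    6.5]
170 40.01428571428571 Z 190.1071405866335 world [ 564.5 -322.2    6.4]
220 38.68276972624798 Z 196.65089892975644 world [ 564.3 -350.7    6.7]
```

Call:
move_arm([
  [16, [0, 0, -0.1], [0, 0, 0]],
  [16, [0, 0, 0], [0, 0, 0]],
  [16, [0, 0, 0], [0, 0, 0]],
])

```text
time_s: 24.65
ee_pos: [562.8, -364.8, -3.8]
ee_rot: [179.4, -0.0, 89.4]
force: [0.1, 0.3, -0.1]
gripper_width: 15.8
gripper_force: 0.0
```

```bash
python3 - <<'E'
from h import *
g=cv2.cvtColor(cv2.imread('w11.png'),cv2.COLOR_BGR2GRAY)
for r in range(214,268,4):print(r,' '.join(f"{v//10:2d}" for v in g[r,222:328:2]))
E
```

```text
214  3  3  3  3  3  3  3  3  3  3  3  3  3  3  3  3  3  3  5  9 11 11 11 11 11 11 11 11 11 11 11 11 11 11 11 11 11 10  6  3  3  3  3  3  3  3  3  3  3  3  3  3  3
218  3  3  3  3  3  3  3  3  3  3  3  3  3  3  3  3  3  3  5  9 11 11 11 11 11 11 11 11 11 10 11 11 11 10 11 11 11 10  6  2  3  3  3  3  3  3  3  3  3  3  3  3  3
222  3  3  3  3  3  3  3  3  3  3  3  3  3  3  5  6  3  3  5  9 11 11 11 11 11 11 11 11 11 11 10 11 11 11 10 11 11 10  6  5  3  3  3  3  3  3  3  3  3  3  3  3  3
226  3  3  3  3  3  3  3  3  3  3  6  7  7  7  7  6  2  2  2  8 11 11 11 10 11 11 11 11 11 11 11 10 11 11 10  2  2  2  5  7  7  7  7  6  3  3  3  3  3  3  3  3  3
230  3  3  3  3  3  3  3  3  3  6  7  7  7  7  7  3  2  3  2  7 11 11 11 11 11 11 11 11 11 11 11 11 11 11  7  2  2  3  3  7  7  7  7  7  7  3  3  3  3  3  3  3  3
234  3  3  3  3  3  3  3  4  7  7  7  7  7  7  6  2  2  2  2  4 11 11 11 10 11 11 11 11 11 11 10 11 11 10  8  2  2  2  2  6  7  7  7  7  7  7  4  3  3  3  3  3  3
238  3  3  3  3  3  1  4  7  7  7  7  7  7  7  4  2  2  2  1  4 11 11 11 11 11 11 11 11 11 11 11 11 11 11  8  1  2  2  2  
[... 481 characters left out ...]
  2  2  2  2  6  7  7  7  7  7  7  7 10  7  2  2
254  3  3  1 14 13  6  6  7  7  7  7  7  5  2  2  2  2  1  1  4  5  5 11 11 11 10 11 11 11 11 11 11 11 10  8  1  1  2  2  2  2  5  7  7  7  7  7  6  8 13 16  1  3
258  3  2  8 17 11  6  6  6  7  7  7  7  2  2  2  2  2  1  1  4  5  5  8 10 10 11 11 11 11 11 11 11 11 11  9  1  1  2  2  2  2  3  7  7  7  7  7  6  6 12 18  9  2
262  4  1 13 18 13  6  6  4  3  4  3  3  2  2  2  2  1  1  1  4  5  5  8 11 11 10 11 11 10 11 10 11 11 11  9  1  1  1  2  2  2  2  5  7  7  7  7  7  6 12 18 15  1
266  4  1 16 18 11  7  8  8  8  8  8  8  8  8  8  8  8  8  8  8  8  8  8  8  8  8  8  8  8  8  8  8  8  8  8  8  8  8  8  8  8  8  8  8  8  8  8  8  7  8 16 17  1
```

Call:
move_arm([
  [16, [0, 0, -0.1], [0, 0, 0]],
  [16, [0, 0, -0.06], [0, 0, 0]],
  [16, [0, 0, 0], [0, 0, 0]],
])

```text
time_s: 24.9
ee_pos: [562.6, -364.7, -8.0]
ee_rot: [179.4, -0.1, 89.4]
force: [-0.5, 0.1, 0.1]
gripper_width: 15.9
gripper_force: 0.0
```

Call:
move_arm([
  [16, [0, 0, -0.1], [0, 0, 0]],
  [16, [0, 0, -0.06], [0, 0, 0]],
  [16, [0, 0, 0], [0, 0, 0]],
])

```text
time_s: 25.15
ee_pos: [563.0, -364.9, -8.6]
ee_rot: [179.3, 0.0, 89.4]
force: [-5.3, 2.6, 15.5]
gripper_width: 16.3
gripper_force: 7.4
```

Call:
move_arm([
  [40, [0, 0, 0.2], [0, 0, 0]],
  [40, [0, 0, 0], [0, 0, 0]],
  [40, [0, 0, 0], [0, 0, 0]],
  [40, [0, 0, 0], [0, 0, 0]],
  [40, [0.06, 0, 0], [0, 0, 0]],
  [40, [0, 0, -0.2], [0, 0, 0]],
  [40, [0, 0, -0.06], [0, 0, 0]],
  [40, [0, 0, 0], [0, 0, 0]],
])

```text
time_s: 25.82
ee_pos: [563.8, -364.4, -14.3]
ee_rot: [179.5, -0.1, 89.4]
force: [0.0, 0.1, -0.5]
gripper_width: 40.3
gripper_force: 0.0
```

Call:
move_arm([
  [40, [0, 0, -0.06], [0, 0, 0]],
  [40, [0, 0, -0.06], [0, 0, 0]],
  [40, [0, 0, 0], [0, 0, 0]],
])

```text
time_s: 26.07
ee_pos: [564.2, -364.8, -16.5]
ee_rot: [179.4, -0.0, 89.4]
force: [-0.1, 0.3, -0.2]
gripper_width: 39.9
gripper_force: 0.0
```

Call:
move_arm([
  [40, [0, 0, -0.06], [0, 0, 0]],
  [40, [0, 0, -0.06], [0, 0, 0]],
  [40, [0, 0, 0], [0, 0, 0]],
])

```text
time_s: 26.32
ee_pos: [564.2, -364.7, -19.4]
ee_rot: [179.4, -0.0, 89.4]
force: [-0.3, 0.4, -0.3]
gripper_width: 40.0
gripper_force: 0.0
```

The fingertips sit about 27 mm higher than reported: the bar top is felt at reported z≈-8, and there is still no mat contact at -19. That also explains the shallow scraper grip. I'll go to -21 and grip.

Call:
move_arm([
  [40, [0, 0, -0.06], [0, 0, 0]],
  [14, [0, 0, 0], [0, 0, 0]],
  [14, [0, 0, 0], [0, 0, 0]],
  [14, [0, 0, 0], [0, 0, 0]],
  [14, [0, 0, 0], [0, 0, 0]],
  [14, [0, 0, 0], [0, 0, 0]],
  [14, [0, 0, 0], [0, 0, 0]],
  [14, [0, 0, 0], [0, 0, 0]],
  [14, [0, 0, 0], [0, 0, 0]],
])

```text
time_s: 27.07
ee_pos: [564.5, -364.8, -20.5]
ee_rot: [179.4, -0.0, 89.4]
force: [0.9, -0.3, -0.7]
gripper_width: 21.1
gripper_force: 60.0
```

Call:
move_arm([
  [14, [0, 0, 0.4], [0, 0, 0]],
  [14, [0, 0, 0.7], [0, 0, 0]],
  [14, [0, 0, 0.8], [0, 0, 0]],
  [14, [0, 0, 0.8], [0, 0, 0]],
  [14, [0, 0, 0.8], [0, 0, 0]],
  [14, [0, 0, 0.6], [0, 0, 0]],
  [14, [0, 0, 0], [0, 0, 0]],
  [14, [0, 0, 0], [0, 0, 0]],
])

```text
time_s: 27.73
ee_pos: [564.3, -364.8, 82.2]
ee_rot: [179.4, -0.0, 89.4]
force: [-0.3, 0.3, -5.0]
gripper_width: 21.6
gripper_force: 60.0
```

Call:
move_arm([
  [14, [0.23, 0.696, 0], [0, 0, 0.115]],
  [14, [0.23, 0.696, 0], [0, 0, 0.115]],
  [14, [0.23, 0.696, 0], [0, 0, 0.115]],
  [14, [0.23, 0.696, 0], [0, 0, 0.115]],
  [14, [0.23, 0.696, 0], [0, 0, 0.115]],
  [14, [0.23, 0.696, 0], [0, 0, 0.115]],
  [14, [0.23, 0.696, 0], [0, 0, 0.115]],
  [14, [0.23, 0.696, 0], [0, 0, 0.115]],
  [14, [0.23, 0.696, 0], [0, 0, 0.115]],
  [14, [0.23, 0.696, 0], [0, 0, 0.115]],
  [14, [0.23, 0.696, 0], [0, 0, 0.115]],
  [14, [0.23, 0.696, 0], [0, 0, 0.115]],
  [14, [0.23, 0.696, 0], [0, 0, 0.115]],
  [14, [0.23, 0.696, 0], [0, 0, 0.115]],
  [14, [0.23, 0.696, 0], [0, 0, 0.115]],
  [14, [0, 0, 0], [0, 0, 0]],
  [14, [0, 0, 0], [0, 0, 0]],
  [14, [0, 0, 0], [0, 0, 0]],
])

```text
time_s: 29.23
ee_pos: [649.5, -104.1, 80.4]
ee_rot: [179.6, -0.0, 96.4]
force: [-0.2, -0.7, -5.5]
gripper_width: 21.9
gripper_force: 60.0
```

```bash
cat > lv.py <<'E'
from h import *
z=np.load('sole.npz')
def tcp():
    s=state();xy=(s['ee_pos'][:2]-z['t'])@z['R'];return xy,s
E
python3 - <<'E'
from lv import *
xy,s=tcp();print(xy.round(1),s['ee_pos'].round(1),s['ee_rot'].round(1),s['force'].round(1))
w=grab_frame('wrist');C=cam('wrist');cv2.imwrite('w12.png',w)
g=cv2.cvtColor(w,cv2.COLOR_BGR2GRAY)
def S2W(x,y,zz):return np.r_[z['R']@[x,y]+z['t'],zz]
# predicted pixels
for n,p in dict(cheekL=(58,-117,82),cheekR=(92,-117,82),cheekLo=(45,-117,82),cheekRo=(105,-117,82),cLf=(58,-83,82),cRf=(92,-83,82),lugL=(55,-50,98),lugR=(95,-50,98),tip=(75,-65,115)).items(): print(n,w2px(C,[S2W(*p)]).round())
for r in range(0,232,8):print(r,' '.join(f"{v//10:2d}" for v in g[r,200:352:4]))
E
```

```text
[  73.7 -235.8] [ 649.5 -104.1   80.4] [179.6  -0.   96.4] [-0.2 -0.7 -5.5]
cheekL [[245.  20.]]
cheekR [[311.  20.]]
cheekLo [[220.  20.]]
cheekRo [[336.  20.]]
cLf [[243. -56.]]
cRf [[312. -56.]]
lugL [[ 232. -165.]]
lugR [[ 326. -164.]]
tip [[ 280. -153.]]
0 24 23 23 23 23 23  7 11 12 12 12 10  5 24 24 24 24 24 24 24 24 24 24 24 24 17 11 11  3 11 12 12 12 11 19 23 14 15
8 24 23 23 23 23 23 23  3  3  3  3  3  3 23 24 24 24 24 24 24 24 24 24 24 24 16 12 12  3  3  3  3  3 10 23 23 15 15
16 24 23 23 23 24 23 23  8  5  5  5  5  5 23 24 24 24 24 24 24 24 24 24 24 24 15 12  9  5  5  5  4  5 21 23 23 15 16
24 24 23 23 23 24 23 24 11  3  3  3  3  3 23 24 24 24 24 24 24 24 24 24 24 24  9  3  3  3  3  3  3  3 24 23 22 15 16
32 24 23 24 23 24 23 24 23  9  3  3  3  3 23 24 24 24 24 24 24 24 24 24 24 24  7  3  3  3  3  3  5 24 24 23 22 15 16
40 24 24 24 23 24 23 24 24 24  3  3  3  3 23 24 24 24 24 24 24 24 24 24 24 24  5  3  3  3  3 11 24 24 24 23 21 15 16
48 24 24 24 24 24 23 24 23 24 14 14 13 14 23 24 24 24 24 24 24 24 24 24 24 24 12 14 14 13 13 20 24 24 24 24 19 16 16
56 24 24 23 24 24 23 24
[... 1866 characters left out ...]
17 17 17 17 17 17 17 17 17 17  5 17 12 11 12 12 12 12 12 12 12 11 12 10 15 16 16 16 16 16 16 16 15 15 16 16 17
192 17 17 17 17 17 17 17 17 17 17 17  5 16 11 12 12 12 12 12 12 12 12 12 12 10 15 16 16 16 16 16 16 16 15 15 15 16 17
200 17 17 17 17 17 17 17 17 17 17 17  6 16 14 12 12 12 12 12 12 11 12 12 12 10 16 16 16 16 16 16 16 16 15 16 16 16 17
208 11 11 11 11 10 11 11 11 11 11 17  9 17 13 11 12 12 12 12 12 11 12 12 12 10 16 16 16 16 16 16 16 16 15 16 16 16 17
216  9  9  8  8  8  8  8  8  8  8  8  9 16 14 11 12 12 12 12 12 12 12 12 12 10 16 16 16 16 16 16 16 15 15 16 15 17 17
224  9  9  8  8 12  9  8  8  8  8  9  8 11 12 11 12 12 12 12 12 12 12 12 12  9 14  8  8 15 16 16 16 15 16 16 15 17 17
```

Call:
move_arm([
  [14, [0.08, 0.01, 0], [0, 0, 0]],
  [14, [0, 0, -0.4], [0, 0, 0]],
  [14, [0, 0, -0.4], [0, 0, 0]],
  [14, [0, 0, -0.28], [0, 0, 0]],
  [14, [0, 0, 0], [0, 0, 0]],
  [14, [0, 0, 0], [0, 0, 0]],
  [14, [0, 0, 0], [0, 0, 0]],
])

```text
time_s: 29.87
ee_pos: [652.8, -103.7, 54.9]
ee_rot: [179.4, -0.0, 96.3]
force: [0.2, 0.1, -3.9]
gripper_width: 21.6
gripper_force: 60.0
```

Call:
move_arm([
  [14, [-0.05, 0, -0.12], [0, 0, 0]],
  [14, [0, 0, -0.1], [0, 0, 0]],
  [14, [0, 0, 0], [0, 0, 0]],
  [14, [0, 0, 0], [0, 0, 0]],
])

```text
time_s: 30.2
ee_pos: [651.3, -103.5, 49.4]
ee_rot: [179.4, -0.0, 96.3]
force: [0.8, -0.4, -4.7]
gripper_width: 21.2
gripper_force: 60.0
```

Call:
move_arm([
  [14, [0, 0, -0.05], [0, 0, 0]],
  [14, [0, 0, 0], [0, 0, 0]],
  [14, [0, 0, 0], [0, 0, 0]],
])

```text
time_s: 30.45
ee_pos: [651.4, -103.6, 48.2]
ee_rot: [179.4, -0.0, 96.3]
force: [-0.1, 0.4, -5.5]
gripper_width: 21.2
gripper_force: 60.0
```

Call:
move_arm([
  [14, [0, 0, -0.05], [0, 0, 0]],
  [14, [0, 0, 0], [0, 0, 0]],
  [14, [0, 0, 0], [0, 0, 0]],
])

```text
time_s: 30.7
ee_pos: [651.3, -103.6, 46.8]
ee_rot: [179.4, -0.0, 96.3]
force: [-0.1, 0.2, -5.4]
gripper_width: 21.7
gripper_force: 60.0
```

Call:
move_arm([
  [14, [0, 0, -0.05], [0, 0, 0]],
  [14, [0, 0, -0.03], [0, 0, 0]],
  [14, [0, 0, 0], [0, 0, 0]],
])

```text
time_s: 30.95
ee_pos: [651.7, -103.7, 45.4]
ee_rot: [179.3, -0.0, 96.3]
force: [-0.1, -1.7, -1.4]
gripper_width: 21.7
gripper_force: 60.0
```

Call:
move_arm([
  [14, [0, 0, 0.08], [0, 0, 0]],
  [14, [-0.031, 0.283, 0], [0, 0, 0]],
  [14, [-0.031, 0.283, 0], [0, 0, 0]],
  [14, [-0.031, 0.283, 0], [0, 0, 0]],
  [14, [-0.031, 0.283, 0], [0, 0, 0]],
  [14, [-0.031, 0.283, 0], [0, 0, 0]],
  [14, [-0.031, 0.283, 0], [0, 0, 0]],
  [14, [-0.031, 0.283, 0], [0, 0, 0]],
  [14, [-0.031, 0.283, 0], [0, 0, 0]],
  [14, [0, 0, 0], [0, 0, 0]],
  [14, [0, 0, 0], [0, 0, 0]],
])

```text
time_s: 31.87
ee_pos: [645.2, -46.5, 46.9]
ee_rot: [179.4, -0.0, 96.4]
force: [0.1, 0.0, -4.7]
gripper_width: 21.6
gripper_force: 60.0
```

```bash
python3 - <<'E'
from lv import *
xy,s=tcp();print(xy.round(1),s['ee_pos'].round(1),s['force'].round(1),s['torque'].round(2))
E
```

```text
[  75.7 -178.1] [645.2 -46.5  46.9] [ 0.1  0.  -4.7] [-0.07 -0.11 -0.07]
```

Call:
move_arm([
  [14, [0, 0, -0.08], [0.25, 0.03, 0]],
  [14, [0, 0, -0.08], [0.25, 0.03, 0]],
  [14, [0, 0, -0.06], [0.25, 0.03, 0]],
  [14, [0, 0, 0], [0, 0, 0]],
  [14, [0, 0, 0], [0, 0, 0]],
])

```text
time_s: 32.28
ee_pos: [645.4, -47.7, 41.7]
ee_rot: [179.4, -3.1, 96.3]
force: [0.3, 0.5, -1.7]
gripper_width: 21.9
gripper_force: 60.0
```

Call:
move_arm([
  [40, [0, 0, 0], [0, 0, 0]],
  [40, [0, 0, 0], [0, 0, 0]],
  [40, [0, 0, 0], [0, 0, 0]],
  [40, [0, 0, 0], [0, 0, 0]],
  [40, [0, 0, 0], [0, 0, 0]],
  [40, [0, 0, 0.4], [0, 0, 0]],
  [40, [0, 0, 0.8], [0, 0, 0]],
  [40, [0, 0, 0.8], [0, 0, 0]],
  [40, [0.1, -0.895, 0], [0, 0, 0]],
  [40, [0.1, -0.895, 0], [0, 0, 0]],
  [40, [0.1, -0.895, 0], [0, 0, 0]],
  [40, [0.1, -0.895, 0], [0, 0, 0]],
  [40, [0, 0, 0], [0, 0, 0]],
  [40, [0, 0, 0], [0, 0, 0]],
])

```text
time_s: 33.45
ee_pos: [655.4, -137.5, 92.0]
ee_rot: [179.4, -3.0, 96.2]
force: [-0.1, -0.4, -0.1]
gripper_width: 40.3
gripper_force: 0.0
```

```bash
python3 - <<'E'
from lv import *
xy,s=tcp();print(xy.round(1),s['ee_pos'].round(1),s['ee_rot'].round(1))
w=grab_frame('wrist');C=cam('wrist')
g=cv2.cvtColor(w,cv2.COLOR_BGR2GRAY);cv2.imwrite('w13.png',w)
for r in range(0,262,12):print(r,' '.join(f"{v//10:2d}" for v in g[r,200:352:4]))
E
```

```text
[  75.9 -269.6] [ 655.4 -137.5   92. ] [179.4  -3.   96.2]
0 24 23 24 23 24 24 23 24 19  3  3  3  3  2  9 12 12 12 12 12 12 12 12  8  3  3  3  3  2 24 24 24 24 23 15 15 15 15
12 24 23 24 24 24 24 24 24 22 13 13 14 13 13  9 12 12 12 12 12 12 11 12  8 14 14 13 14 14 24 24 24 24 22 15 15 15 14
24 24 24 24 24 24 24 24 24 24 13 14 14 14 13  9 12 12 12 12 12 12 12 12  7 14 14 14 14 14 24 24 24 24 22 15 16 15 14
36 24 24 24 24 24 24 24 24 24 14 14 14 14 14  8 12 12 12 12 12 12 12 12  7 14 14 14 14 20 24 24 24 24 21 16 15 14 14
48 24 24 24 24 24 24 24 24 24 14 14 14 14 13  8 12 12 12 12 12 12 12 12  8 14 14 14 14 14 24 24 24 24 19 16 15 14 15
60  9  8  9  9  9  9  9  9  9 19  4  8  8  8  7 12 12 12 12 12 12 12 13  7  8  7  7  7  7  8  8  8  8 16 15 14 14 16
72 18 18 18 18 18 18 19 19 19 19  4  8  9 11  8 12 12 12 12 12 12 12 12  9  8  7  8 11 14 16 16 15 14 16 15 14 15 16
84 18 18 18 18 18 18 18 18 18 19  4 16 16 15  9 12 12 12 12 12 12 12 12 10 15 15 15 15 15 16 15 15 16 16 15 15 16 16
96 18 18 18 18 18 18 18 18 18 18  6 16 16 15  9 12 12 12 12 13 12 12 12 10 15 15 15 15 16 16 15 15 16 15 1
[... 844 characters left out ...]
16 16 16 16 16 15 15 15 16 16 16 16 15 13  8  3  3  3  3  3  3  3 12 16 15 16 16 16 15 16 15 16 15 16 17 17 17
204 17 16 16 16 16 15 15 15 16 16 17 16 16 15 14  7  3  3  3  3  3  3  3 13 16 16 16 16 16 16 15 15 16 15 17 17 17 17
216 16 16 16 16 16 15 15 15 16 16 16 16 15 15 16  7  3  3  3  3  3  3  3 12 15 16 16 16 15 16 15 16 15 16 17 17 17 17
228 16 16 16 16 11  8  8  4  3 11 16 16 15 15 16  8  3  3  3  3  4  3  3 15 16 16 16 16 15  2  3  7  8  8 17 17 17 17
240 16 16  8  8  8  8  3  2  1  8 16 16 15 16 16  8  3  3  3  3  3  3  3 14 16 16 16 16 16  1  2  3  4  8  8  8  9 17
252  8  8  8  8  6  3  3  1  1  3 16 15 16 16 16  9  3  3  3  3  3  3  3 15 16 16 16 16 16  1  1  2  3  2  8  8  8  8
```

Call:
move_arm([
  [40, [0, 0, -0.7], [0, 0, 0]],
  [40, [0, 0, -0.7], [0, 0, 0]],
  [40, [0, 0, -0.7], [0, 0, 0]],
  [40, [0, 0, -0.46], [0, 0, 0]],
  [40, [0, 0, 0], [0, 0, 0]],
  [14, [0, 0, 0], [0, 0, 0]],
  [14, [0, 0, 0], [0, 0, 0]],
  [14, [0, 0, 0], [0, 0, 0]],
  [14, [0, 0, 0], [0, 0, 0]],
  [14, [0, 0, 0], [0, 0, 0]],
  [14, [0, 0, 0], [0, 0, 0]],
  [14, [0, 0, 0], [0, 0, 0]],
])

```text
time_s: 34.5
ee_pos: [655.8, -136.5, 28.4]
ee_rot: [179.3, -3.0, 96.3]
force: [-0.5, 1.4, 3.5]
gripper_width: 21.5
gripper_force: 60.0
```

Call:
move_arm([
  [14, [0, 0.01, -0.1], [0, 0, 0]],
  [14, [0, 0.01, -0.1], [0, 0, 0]],
  [14, [0, 0.01, -0.1], [0, 0, 0]],
  [14, [0, 0.01, -0.1], [0, 0, 0]],
  [14, [0, 0, 0], [0, 0, 0]],
])

```text
time_s: 34.92
ee_pos: [657.0, -136.3, 23.2]
ee_rot: [179.1, -2.9, 96.4]
force: [-5.1, -1.2, 25.1]
gripper_width: 21.5
gripper_force: 60.0
```

Call:
move_arm([
  [14, [0, 0.015, -0.1], [0, 0, 0]],
  [14, [0, 0.015, -0.1], [0, 0, 0]],
  [14, [0, 0.015, -0.1], [0, 0, 0]],
  [14, [0, 0.015, -0.1], [0, 0, 0]],
  [14, [0, 0, 0], [0, 0, 0]],
])

```text
time_s: 35.33
ee_pos: [658.0, -135.8, 13.7]
ee_rot: [179.0, -2.8, 96.5]
force: [-4.3, -3.0, 25.4]
gripper_width: 21.7
gripper_force: 60.0
```

Call:
move_arm([
  [14, [0, 0.02, -0.1], [0, 0, 0]],
  [14, [0, 0.02, -0.1], [0, 0, 0]],
  [14, [0, 0.02, -0.1], [0, 0, 0]],
  [14, [0, 0.02, -0.1], [0, 0, 0]],
  [14, [0, 0.02, -0.1], [0, 0, 0]],
  [14, [0, 0.02, -0.1], [0, 0, 0]],
  [14, [0, 0, 0], [0, 0, 0]],
])

```text
time_s: 35.92
ee_pos: [658.5, -134.1, -1.3]
ee_rot: [178.9, -2.7, 96.5]
force: [-3.7, -5.5, 25.3]
gripper_width: 21.6
gripper_force: 60.0
```

```bash
cat > tilt.py <<'E'
from lv import *
def profile(n,cam_n='scene'):
    f=grab_frame(cam_n);cv2.imwrite(f'{n}.png',f);return f
E
python3 - <<'E'
from lv import *
f=grab_frame('scene');cv2.imwrite('sA.png',f)
f0=cv2.imread('pics/scene0.png')
C=cam('scene')
def S2W(x,y,zz):return np.r_[z['R']@[x,y]+z['t'],zz]
def px(x,y,zz,th):
    c,s=np.cos(th),np.sin(th);dy,dz=y-205,zz-15
    # free edge (-y) goes up
    return w2px(C,[S2W(x,205+dy*c+dz*s,15-dy*s+dz*c)])[0]
pts=[(95,-50,98),(55,-50,98),(-120,0,45),(95,0,98)]
for th in(0,.04,.06,.08,.1):print(th,[px(*p,th).round(1).tolist() for p in pts])
g0=cv2.cvtColor(f0,6).astype(int);g=cv2.cvtColor(f,6).astype(int)
d=np.abs(g-g0)>25
# optical flow on turntable/deck region
p0=cv2.goodFeaturesToTrack(g0.astype(np.uint8)[230:320,290:430],40,.03,5)+np.float32([290,230])
p1,st,e=cv2.calcOpticalFlowPyrLK(g0.astype(np.uint8),g.astype(np.uint8),p0.astype(np.float32),None,winSize=(15,15))
for a,b,s_,er in zip(p0[:,0],p1[:,0],st[:,0],e[:,0]):
    if s_ and er<12: print(a,(b-a).round(1))
E
```

```text
0 [[269.1, 245.1], [280.4, 237.3], [338.7, 230.9], [285.2, 254.0]]
0.04 [[270.1, 242.2], [281.5, 234.5], [339.3, 228.5], [286.4, 251.8]]
0.06 [[270.7, 240.8], [282.1, 233.1], [339.6, 227.4], [287.1, 250.8]]
0.08 [[271.4, 239.5], [282.7, 231.7], [340.0, 226.3], [287.7, 249.7]]
0.1 [[272.0, 238.1], [283.4, 230.4], [340.4, 225.1], [288.4, 248.7]]
[412. 276.] [0. 0.]
[312. 237.] [-1.4  0.3]
[337. 253.] [ 1.6 -1.6]
[333. 236.] [-2.1 -1. ]
[296. 243.] [-1.2 -4.1]
[407. 272.] [0.1 0. ]
[305. 258.] [ 1.5 -3.5]
[399. 240.] [-0. -0.]
[411. 238.] [-0.  0.]
[292. 274.] [ 1.1 -2.5]
[417. 276.] [-0.  0.]
[320. 304.] [-9.9 -6.2]
[310. 298.] [ 0.1 -0.2]
[384. 244.] [-0.2 -1.1]
[373. 241.] [ 2.8 -0.4]
[337. 314.] [-0.  -0.2]
[303. 251.] [ 1.3 -3.1]
[396. 260.] [1.6 0.1]
[385. 235.] [ 0. -0.]
[403. 261.] [ 0.2 -0.2]
[293. 252.] [ 1.6 -2.8]
[345. 282.] [4.2 0.1]
[294. 259.] [ 1.5 -3. ]
[293. 287.] [ 0.2 -0.3]
[395. 301.] [-0.1  0.1]
[302. 293.] [ 0.  -0.3]
[328. 261.] [ 2.3 -2.1]
[357. 316.] [ 0.1 -0.1]
[374. 283.] [2.4 0.4]
[291. 295.] [ 0.1 -0. ]
[380. 278.] [2.1 0.5]
[380. 317.] [0. 0.]
[349. 251.] [ 1.8 -1.5]
[342. 265.] [ 2.  -0.6]
[300. 247.] [ 1.5 -2.4]
[405. 243.] [-0.  0.]
[292. 300.] [0. 0.]
[330. 271.] [ 2.5 -0.7]
[330. 310.] [ 0.  -0.2]
```

Call:
move_arm([
  [14, [0, 0.025, -0.1], [0, 0, 0]],
  [14, [0, 0.025, -0.1], [0, 0, 0]],
  [14, [0, 0.025, -0.1], [0, 0, 0]],
  [14, [0, 0.025, -0.1], [0, 0, 0]],
  [14, [0, 0, 0], [0, 0, 0]],
])

```text
time_s: 36.38
ee_pos: [658.7, -132.1, -11.4]
ee_rot: [178.9, -2.6, 96.6]
force: [-3.5, -7.7, 24.3]
gripper_width: 21.9
gripper_force: 60.0
```

```bash
cat > tilt.py <<'E'
from lv import *
def S2W(x,y,zz):return np.r_[z['R']@[x,y]+z['t'],zz]
def tiltm(show=False):
    f0=cv2.imread('pics/scene0.png');f=grab_frame('scene');C=cam('scene')
    g0=cv2.cvtColor(f0,6);g=cv2.cvtColor(f,6)
    p0=np.float32([[303,251],[305,258],[294,259],[293,252],[300,247],[292,274],[297,262],[300,255]])[:,None]
    p1,st,e=cv2.calcOpticalFlowPyrLK(g0,g,p0,None,winSize=(15,15))
    d=(p1-p0)[:,0]; return np.c_[d,e[:,0]]
E
python3 -c "
from tilt import *
print(tiltm().round(1));print(state()['force'].round(1))"
```

```text
[[ 1.8 -4.1  9.4]
 [ 2.1 -4.8  6. ]
 [ 1.9 -4.   6.8]
 [ 2.2 -3.7  9.1]
 [ 2.2 -3.1 11.5]
 [ 1.5 -3.5  8.9]
 [ 2.1 -4.   5.4]
 [ 2.2 -3.9  8.2]]
[-4.6 -6.4 24.5]
```

Call:
move_arm([
  [14, [0, 0, 0.1], [0, 0, 0]],
  [14, [0, 0, 0.08], [0, 0, 0]],
  [14, [0, 0, 0], [0, 0, 0]],
  [14, [0, 0, 0], [0, 0, 0]],
])

```text
time_s: 36.77
ee_pos: [658.1, -132.4, -10.2]
ee_rot: [179.0, -2.6, 96.5]
force: [0.2, -8.7, 9.3]
gripper_width: 21.5
gripper_force: 60.0
```

Call:
move_arm([
  [14, [0.01, -0.05, 0.06], [0, 0, 0]],
  [40, [0, 0, 0], [0, 0, 0]],
  [40, [0, 0, 0], [0, 0, 0]],
  [40, [0, 0, 0], [0, 0, 0]],
  [40, [0, 0, 0], [0, 0, 0]],
  [40, [0, 0, 0], [0, 0, 0]],
  [40, [0, 0, 0.4], [0, 0, 0]],
  [40, [0, 0, 0.8], [0, 0, 0]],
  [40, [0, 0, 0.8], [0, 0, 0]],
  [40, [0, 0, 0.8], [0, 0, 0]],
  [40, [0, 0, 0], [0, 0, 0]],
  [40, [0, 0, 0], [0, 0, 0]],
])

```text
time_s: 37.77
ee_pos: [656.3, -129.8, 60.0]
ee_rot: [179.2, -3.0, 96.4]
force: [-0.1, 0.1, -0.4]
gripper_width: 39.7
gripper_force: 0.0
```

```bash
python3 -c "
from tilt import *
xy,s=tcp();print(xy.round(1),s['ee_pos'].round(1))
w=grab_frame('wrist');g=cv2.cvtColor(w,6);cv2.imwrite('w14.png',w)
for r in range(0,262,16):print(r,' '.join(f'{v//10:2d}' for v in g[r,200:352:4]))
print(tiltm().round(1)[:4])"
```

```text
[  77.6 -262.2] [ 656.3 -129.8   60. ]
0 24 24 24 24 23 24 24 13 13 13 14 13 13  8  9  9  9  9  9  9  9  9 10  8 13 14 14 13 14 13 24 24 24 24 23 13 15 16
16 24 24 24 24 23 24 23 14 13 14 14 13 13  7  9  9  9  9  9  9  9  9  9  8 13 14 14 13 14 18 24 24 24 24 24 14 16 15
32 24 23 24 24 24 24 24 14 13 14 14 13 14  6 10  9  9  9 10  9 10  9 10  8 14 14 14 13 14 24 24 24 24 24 24 15 16 15
48 24 24 24 24 24 24 24 14 14 14 14 14 14 10 10 10  9 10 10  9 10  9 10  8 14 14 14 14 14 14 24 24 24 24 23 16 15 15
64  8  9  9  9  9  9  9 19  9  8  8  8  8  7  9 10 10 10 10  9 10  9 10  8  8  7  7  8  7  7  8  8  8  8 16 15 15 14
80 18 18 18 18 18 18 19 18 14  7  8  8 15 15  9 10  9 10 10 10 10 10 10  8 11  7  7  7  9 15 16 15 15 16 16 15 14 15
96 18 18 18 18 18 18 18 18 15 12 16 16 15 16  8 10 10 10 10 10 10 10 10  8 15 15 15 15 16 16 16 15 16 16 16 15 15 15
112 18 18 18 18 18 18 18 18 17 10 16 15 16 16  8 10 10 10 10 10 10 10 10  7 15 15 15 15 16 16 16 15 16 16 15 15 15 16
128 17 18 17 18 18 18 18 18 18  7 16 17 16 16  7 10 10 10 10 10 10 10 10  8 15 15 16 16 16 16 15 16 16 16 15 15 16 16
144 17 
[... 309 characters left out ...]
6 16 16 16 16 16 16 15 15 16 16 15 17
192  8  9  9  8  8  8  8  8  9  9 17 16 15 16 16  7  3  3  3  3  3  3  3  5 16 15 16 16 16 16 16 16 15 15 16 15 16 17
208 16 16 16 16 15 15 15 15 16 16 16 16 15 15 16  8  3  3  3  3  3  3  3  7 16 15 16 16 16 16 16 16 15 16 16 16 17 17
224 16 16 16 15 15 14  9  7 15 15 16 15 15 16 16  7  3  3  3  3  3  3  2  8 16 16 16 16 16 14 12  8 12 16 16 17 17 17
240 16 16  8  8  8  8  3  3  1  8 16 15 15 16 16  5  3  3  3  3  3  3  3 10 16 16 16 16 16  1  2  3  4  8  8  8  9 17
256  8  8  8  8  3  3  3  1  1  3 16 15 16 16 16  6  3  2  3  3  2  3  3 10 16 16 16 16 16  1  1  1  3  3  6  8  8  8
[[ 1.8 -4.3  9.2]
 [ 2.2 -5.   6. ]
 [ 1.9 -4.   6.4]
 [ 2.2 -3.8  7.7]]
```

Call:
move_arm([
  [40, [-0.09, 0.835, 0], [0.62, 0.07, 0]],
  [40, [-0.09, 0.835, 0], [0.62, 0.07, 0]],
  [40, [-0.09, 0.835, 0], [0.62, 0.07, 0]],
  [40, [-0.09, 0.835, 0], [0.62, 0.07, 0]],
  [40, [0, 0, 0], [0, 0, 0]],
  [40, [0, 0, 0], [0, 0, 0]],
  [40, [0, 0, -0.5], [0, 0, 0]],
  [40, [0, 0, -0.5], [0, 0, 0]],
  [40, [0, 0, -0.5], [0, 0, 0]],
  [40, [0, 0, 0], [0, 0, 0]],
  [40, [0, 0, 0], [0, 0, 0]],
])

```text
time_s: 38.78
ee_pos: [645.4, -46.3, 19.1]
ee_rot: [179.6, -13.1, 96.3]
force: [-0.2, -0.1, 0.8]
gripper_width: 39.8
gripper_force: 0.0
```

Call:
move_arm([
  [40, [0, 0, 0.1], [0, 0, 0]],
  [14, [0, 0, 0], [0, 0, 0]],
  [14, [0, 0, 0], [0, 0, 0]],
  [14, [0, 0, 0], [0, 0, 0]],
  [14, [0, 0, 0], [0, 0, 0]],
  [14, [0, 0, 0], [0, 0, 0]],
  [14, [0, 0, 0], [0, 0, 0]],
  [14, [0, 0, 0], [0, 0, 0]],
  [14, [0, 0, 0], [0, 0, 0]],
])

```text
time_s: 39.53
ee_pos: [646.3, -46.4, 23.8]
ee_rot: [179.4, -13.0, 96.4]
force: [-3.0, -0.9, 4.7]
gripper_width: 21.6
gripper_force: 59.9
```

Call:
move_arm([
  [14, [0.03, -0.265, -0.062], [0, 0, 0]],
  [14, [0.03, -0.265, -0.062], [0, 0, 0]],
  [14, [0.03, -0.265, -0.062], [0, 0, 0]],
  [14, [0.03, -0.265, -0.062], [0, 0, 0]],
  [14, [0.03, -0.265, -0.062], [0, 0, 0]],
  [14, [0.03, -0.265, -0.062], [0, 0, 0]],
  [14, [0.03, -0.265, -0.062], [0, 0, 0]],
  [14, [0.03, -0.265, -0.062], [0, 0, 0]],
  [14, [0, 0, 0], [0, 0, 0]],
])

```text
time_s: 40.28
ee_pos: [653.1, -101.1, 11.2]
ee_rot: [179.4, -12.9, 96.3]
force: [-0.4, -1.8, -1.3]
gripper_width: 21.6
gripper_force: 59.9
```

Call:
move_arm([
  [14, [0.04, -0.4, 0.2], [0, 0, 0]],
  [14, [0.04, -0.4, 0.6], [0, 0, 0]],
  [14, [0, 0, 0.8], [0, 0, 0]],
  [14, [0, 0, 0.8], [0, 0, 0]],
  [14, [0, 0, 0.8], [-0.65, -0.07, 0]],
  [14, [0, -0.5, 0], [-0.65, -0.07, 0]],
  [14, [0, -0.5, 0], [-0.65, -0.07, 0]],
  [14, [0, -0.5, 0], [-0.65, -0.07, 0]],
  [14, [0, 0, 0], [-0.65, -0.07, 0]],
  [14, [0, 0, 0], [0, 0, 0]],
])

```text
time_s: 41.12
ee_pos: [653.9, -155.8, 91.1]
ee_rot: [179.5, 0.0, 96.4]
force: [-0.2, 0.4, -4.9]
gripper_width: 21.0
gripper_force: 59.9
```

```bash
python3 -c "
from tilt import *
xy,s=tcp();print(xy.round(1),s['ee_pos'].round(1),s['ee_rot'].round(1),s['force'].round(1),s['gripper_width'],s['time_s'])
print(tiltm().round(1)[:4])
C=cam('top');print(px2w(C,[[318,98]],85),px2w(C,[[395,120]],45))
w=grab_frame('wrist');g=cv2.cvtColor(w,6)
for r in range(0,262,16):print(r,' '.join(f'{v//10:2d}' for v in g[r,200:352:4]))
"
```

```text
[  72.3 -287.7] [ 653.9 -155.8   91.1] [179.5   0.   96.4] [-0.2  0.4 -4.9] 21.036742509568455 41.1167
[[ 1.8 -4.3  8.5]
 [ 2.1 -4.9  6.1]
 [ 1.9 -4.1  5.5]
 [ 2.1 -3.9  6.5]]
[[ 749.71590657 -141.54645664   85.        ]] [[ 708.17049039 -346.30414356   45.        ]]
0 24 24 24 24 24 24 24 24 24 24 13 14 16 24 24 24 24 24 24 24 24 24 24 24 24 12 14 14 13 14 21 24 24 24 24 23 16 15
16 17 17 17 17 18 18 17 17 17 17 16 11 14 24 24 24 23 24 24 24 24 24 24 24 24 11 12 11 11 12 14 18 18 19 18 16 16 15
32 13 15 15  9  9  9  9 19 16 16 19  5  8 24 24 23 23 24 24 24 24 24 23 24 23  8  8  7  7  7  7  8  8  8 12 16 16 15
48  9 18 19 19 19 19 19 19 19 19 19  5 11 11 12 12 12 12 12 11 11 12 11 12 11 11 13 12  7 15 16 16 16 16 16 16 15 15
64 18 18 18 18 18 18 18 19 19 19 19  7 13 11 12 12 12 12 12 11 11 12 11 12 11 12 15 15 15 16 16 16 15 16 16 16 15 15
80 18 18 18 18 18 18 18 18 18 18 19  9 15 10 12 12 12 12 12 12 11 12 12 12 11 13 15 15 15 16 16 16 16 16 16 15 15 16
96 18 18 18 18 18 18 18 18 18 18 18 13 16 10 12 12 12 12 12 12 12 12 11 12 11 14 15 16 16 16 16 16 16 16 15 15 16 16
112 18 18 18 1
[... 465 characters left out ...]
17 16 16 16 16 16 15 15 16 17 17 17  7 12 12 12 11 12 12 11 12 12 12 10 16 16 16 16 16 16 16 15 16 16 16 17 17
192 17 16 16 16 16 16 15 16 15 17 17 17 17  9 12 12 12 12 12 12 11 12 12 12  9 16 16 16 16 16 16 16 16 16 16 17 17 17
208 17 16 16 16 16 16 15 16 16 17 17 17 16 11 12 12 12 11 12 12 11 12 12 12 10 16 17 16 16 16 16 16 16 16 16 17 17 18
224 17 16 16 16 16 15 15 15 17 16 12  8 11 12 11 12 12 12 11 11 11 12 11 12  9 15  8  8 15 16 16 16 16 16 16 17 17 17
240  3  3  3  3  3  2  4  8  8  8  8  3  3  1 11 12 12 11 12 12 11 11 12 12  8  3  3  7  8  8  8 14  1  3  3  3  3  3
256  3  3  3  3 18  9  7  8  8  8  3  3  2  1 11 12 11 11 11 11 11 12 12 12  4  1  3  3  6  8  8  8  6 17  1  3  3  3
```

Call:
move_arm([
  [14, [-0.301, -0.71, 0], [0, 0, -0.146]],
  [14, [-0.301, -0.71, 0], [0, 0, -0.146]],
  [14, [-0.301, -0.71, 0], [0, 0, -0.146]],
  [14, [-0.301, -0.71, 0], [0, 0, -0.146]],
  [14, [-0.301, -0.71, 0], [0, 0, -0.146]],
  [14, [-0.301, -0.71, 0], [0, 0, -0.146]],
  [14, [-0.301, -0.71, 0], [0, 0, -0.146]],
  [14, [-0.301, -0.71, 0], [0, 0, -0.146]],
  [14, [-0.301, -0.71, 0], [0, 0, -0.146]],
  [14, [-0.301, -0.71, 0], [0, 0, -0.146]],
  [14, [-0.301, -0.71, 0], [0, 0, -0.146]],
  [14, [-0.301, -0.71, 0], [0, 0, -0.146]],
  [14, [0, 0, -0.8], [0, 0, 0]],
  [14, [0, 0, -0.8], [0, 0, 0]],
  [14, [0, 0, -0.8], [0, 0, 0]],
  [14, [0, 0, -0.8], [0, 0, 0]],
  [14, [0, 0, -0.7], [0, 0, 0]],
  [14, [0, 0, -0.2], [0, 0, 0]],
  [14, [0, 0, 0], [0, 0, 0]],
  [14, [0, 0, 0], [0, 0, 0]],
])

```text
time_s: 42.88
ee_pos: [564.5, -370.3, -10.9]
ee_rot: [179.4, 0.1, 89.3]
force: [0.3, 0.4, -4.4]
gripper_width: 21.4
gripper_force: 60.0
```

Call:
move_arm([
  [14, [0, 0, -0.16], [0, 0, 0]],
  [14, [0, 0, -0.1], [0, 0, 0]],
  [14, [0, 0, 0], [0, 0, 0]],
])

```text
time_s: 43.13
ee_pos: [565.5, -370.5, -16.6]
ee_rot: [179.3, 0.2, 89.4]
force: [1.3, 0.4, 1.0]
gripper_width: 21.5
gripper_force: 60.0
```

Call:
move_arm([
  [14, [0, 0, -0.06], [0, 0, 0]],
  [14, [0, 0, -0.06], [0, 0, 0]],
  [14, [0, 0, 0], [0, 0, 0]],
])

```text
time_s: 43.38
ee_pos: [565.5, -370.2, -19.0]
ee_rot: [179.3, 0.1, 89.3]
force: [0.4, 1.9, 6.5]
gripper_width: 21.4
gripper_force: 60.0
```

Call:
move_arm([
  [40, [0, 0, 0], [0, 0, 0]],
  [40, [0, 0, 0], [0, 0, 0]],
  [40, [0, 0, 0], [0, 0, 0]],
  [40, [0, 0, 0], [0, 0, 0]],
  [40, [0, 0, 0], [0, 0, 0]],
  [40, [0, 0, 0.4], [0, 0, 0]],
  [40, [0, 0, 0.9], [0, 0, 0]],
  [40, [0, 0, 0.9], [0, 0, 0]],
  [50, [0, 0, 0.9], [0, 0, 0]],
  [60, [0, 0, 0.9], [0, 0, 0]],
  [60, [0, 0, 0.9], [0, 0, 0]],
  [60, [0, 0, 0.7], [0, 0, 0]],
  [60, [-0.7, 0.6, 0], [0, 0, 0.5]],
  [60, [-0.7, 0.6, 0], [0, 0, 0.5]],
  [60, [-0.7, 0.6, 0], [0, 0, 0.5]],
  [60, [-0.7, 0.6, 0], [0, 0, 0.5]],
  [60, [-0.7, 0.6, 0], [0, 0, 0.5]],
  [60, [-0.7, 0.6, 0], [0, 0, 0.5]],
  [60, [0, 0, 0], [0, 0, 0]],
  [60, [0, 0, 0], [0, 0, 0]],
])

```text
time_s: 45.05
ee_pos: [458.9, -279.5, 120.1]
ee_rot: [179.4, 0.1, 101.3]
force: [-0.5, -0.4, -0.2]
gripper_width: 59.7
gripper_force: 0.0
```

```bash
python3 - <<'E'
from tilt import *
xy,s=tcp();print(s['ee_pos'].round(1),s['ee_rot'].round(1))
C=cam('wrist');w=grab_frame('wrist');cv2.imwrite('w15.png',w)
h=cv2.cvtColor(w,cv2.COLOR_BGR2HSV);m=cv2.inRange(h,(0,0,85),(180,60,255));m[225:]=0
m=cv2.morphologyEx(m,cv2.MORPH_OPEN,np.ones((3,3)))
for c in cv2.findContours(m,0,2)[0]:
    if cv2.contourArea(c)>300: print(cv2.contourArea(c),cv2.boundingRect(c),np.round(cv2.minAreaRect(c)[0]),np.round(cv2.minAreaRect(c)[1:][0]),cv2.minAreaRect(c)[2],cv2.approxPolyDP(c,4,True)[:,0].tolist())
g=cv2.cvtColor(w,6)
for r in range(0,232,8):print(r,' '.join(f'{v//10:2d}' for v in g[r,180:360:4]))
# expected packer corners
u=np.array([-.196,.981]);v=np.array([.981,.196]);c=np.array([458,-262])
for n,(a,b,zz) in dict(leadL=(-22.5,40,11),leadR=(22.5,40,11),tabL=(-15,0,66),tabR=(15,0,66),tabLb=(-15,-14,66),tabRb=(15,-14,66)).items():
    P=c+a*v+b*u;print(n,w2px(C,[[*P,zz],[*P,zz-27]]).round().tolist())
E
```

```text
[ 458.9 -279.5  120.1] [1.794e+02 1.000e-01 1.013e+02]
4464.5 (251, 133, 53, 90) [277. 178.] [89. 52.] 90.0 [[253, 133], [253, 222], [301, 222], [303, 134]]
2555.5 (377, 125, 50, 100) [399. 176.] [ 29. 103.] 15.140983581542969 [[425, 130], [399, 127], [377, 203], [378, 224], [401, 224]]
4535.0 (294, 0, 239, 33) [413.  16.] [ 32. 238.] 90.0 [[294, 10], [522, 32], [532, 0], [522, 25], [507, 23], [512, 0], [295, 0]]
0 12 12 12 12 12 12 14 13 12 12 12 15 19 19 18 18 19 18 18 18 18 18 17 17 18 18 19 19 18 24 24 24 24 24 24 24 24 24 24 23 23 23 23 23 23
8 20 20 12 11 11 13 14 13 12 12 18 19 19 19 18 18 18 18 18 18 18 18 17 18 18 18 19 19 19 24 24 24 24 24 24 24 24 24 24 24 23 23 23 23 23
16 20 20 20 20 17 18 13 17 18 20 20 19 19 19 18 19 18 18 19 18 18 18 17 18 18 19 19 19 16  6  7  7  6  7  6  6  6  6  7  6  6  7  7  6  9
24 20 20 20 20 21 21 21 20 20 20 20 19 19 19 18 19 18 18 18 19 18 18 17 18 18 19 19 19 15 10 11 11 11 11 11 11 11 10 11 12 12 11 10  9  8
32 20 20 20 20 21 22 21 20 20 20 20 19 19 18 18 19 18 18 19 18 18 18 18 18 19 19 19 19 14 10 11 11 11 11 11 11 11 11 11 12 12 12 12 1
[... 2864 characters left out ...]
 25 25 25  6  5  5  5  5  5  5  5  5  5  5  5  5  5
208 20 20 20 20 20 20 20  5  5  5  5  5  5  5  5  5  5  5  7 25 23 24 24 24 24 24 24 24 24 25 25  5  5  5  5  5  5  5  5  5  5  5  5  5  5
216 20 20 20 20 20 20 18  5  5  5  5  5  5  5  5  5  5  5  6 25 22 22 21 22 21 22 22 21 25 25 25  5  5  5  5  5  5  5  5  5  5  5  5  5  5
224 20 20 20 20 20 19 10 10  5  5  5  5  5  5  5  5  5  5  5  3  3  3  3  3  3  3  3  3  4  3  4  5  5  5  5  5  5  5  5  5  5 11  9  5  5
leadL [[251.0, 135.0], [252.0, 134.0]]
leadR [[303.0, 135.0], [300.0, 134.0]]
tabL [[258.0, 193.0], [259.0, 186.0]]
tabR [[298.0, 193.0], [296.0, 186.0]]
tabLb [[258.0, 211.0], [259.0, 203.0]]
tabRb [[298.0, 211.0], [295.0, 203.0]]
```

Call:
move_arm([
  [60, [0.1, 0, 0], [0, 0, 0]],
  [60, [0, 0, -0.8], [0, 0, 0]],
  [60, [0, 0, -0.8], [0, 0, 0]],
  [60, [0, 0, -0.8], [0, 0, 0]],
  [60, [0, 0, -0.8], [0, 0, 0]],
  [60, [0, 0, -0.8], [0, 0, 0]],
  [60, [0, 0, -0.3], [0, 0, 0]],
  [60, [0, 0, 0], [0, 0, 0]],
  [60, [0, 0, 0], [0, 0, 0]],
  [20, [0, 0, 0], [0, 0, 0]],
  [20, [0, 0, 0], [0, 0, 0]],
  [20, [0, 0, 0], [0, 0, 0]],
  [20, [0, 0, 0], [0, 0, 0]],
  [20, [0, 0, 0], [0, 0, 0]],
  [20, [0, 0, 0], [0, 0, 0]],
  [20, [0, 0, 0], [0, 0, 0]],
  [20, [0, 0, 0], [0, 0, 0]],
], grip_force=50)

```text
time_s: 46.52
ee_pos: [462.1, -279.9, 12.1]
ee_rot: [179.4, 0.1, 101.3]
force: [-1.2, 1.0, 6.3]
gripper_width: 29.7
gripper_force: 50.0
```

Call:
move_arm([
  [20, [0, 0, 0.5], [0, 0, 0]],
  [20, [0, 0, 0.9], [0, 0, 0]],
  [20, [0, 0, 0.9], [0, 0, 0]],
  [20, [0, 0, 0.9], [0, 0, 0]],
  [20, [0.193, 0.904, 0], [0, 0, -0.09]],
  [20, [0.193, 0.904, 0], [0, 0, -0.09]],
  [20, [0.193, 0.904, 0], [0, 0, -0.09]],
  [20, [0.193, 0.904, 0], [0, 0, -0.09]],
  [20, [0.193, 0.904, 0], [0, 0, -0.09]],
  [20, [0.193, 0.904, 0], [0, 0, -0.09]],
  [20, [0.193, 0.904, 0], [0, 0, -0.09]],
  [20, [0.193, 0.904, 0], [0, 0, -0.09]],
  [20, [0.193, 0.904, 0], [0, 0, -0.09]],
  [20, [0.193, 0.904, 0], [0, 0, -0.09]],
  [20, [0.193, 0.904, 0], [0, 0, -0.09]],
  [20, [0.193, 0.904, 0], [0, 0, -0.09]],
  [20, [0.193, 0.904, 0], [0, 0, -0.09]],
  [20, [0.193, 0.904, 0], [0, 0, -0.09]],
  [20, [0, 0, 0], [0, 0, 0]],
  [20, [0, 0, 0], [0, 0, 0]],
])

```text
time_s: 48.18
ee_pos: [528.7, 37.4, 90.9]
ee_rot: [179.6, 0.1, 96.4]
force: [0.3, -0.7, -1.5]
gripper_width: 29.7
gripper_force: 50.0
```

```bash
python3 - <<'E'
from tilt import *
xy,s=tcp();print(xy.round(1),s['ee_pos'].round(1),s['ee_rot'].round(1),s['force'].round(1),s['gripper_width'])
C=cam('wrist');w=grab_frame('wrist');cv2.imwrite('w16.png',w)
g=cv2.cvtColor(w,6)
for n,p in dict(eL=(-120,0,60),eR=(90,0,60),lugL=(55,-50,114)).items():print(n,w2px(C,[S2W(*p)]).round())
for r in range(0,232,10):print(r,' '.join(f'{v//10:2d}' for v in g[r,150:400:5]))
E
```

```text
[-30.8 -81.9] [528.7  37.4  90.9] [1.796e+02 1.000e-01 9.640e+01] [ 0.3 -0.7 -1.5] 29.70087185355462
eL [[133.  99.]]
eR [[466. 100.]]
lugL [[442. 194.]]
0 16 16 16 16 16 16 16 16 16 16 16 16 16 16 16 16 16 16 14 13  8  7  8  8  8  8  8  7  7  8  7  8 13 13 16 16 17 16 16 17 16 16 16 17 17 17 17 16 16 16
10 16 16 16 16 16 16 16 16 16 16 16 16 16 16 16 16 16 16 16 16 16 16 16 16 16 16 16 16 16 16 16 16 16 16 16 16 16 16 16 16 16 16 16 17 17 17 16 16 16 17
20 16 16 16 16 16 16 16 16 16 16 16 16 16 16 16 16 16 16 16 16 16 16 16 16 16 16 16 17 17 17 17 17 16 16 17 17 16 17 17 17 17 16 16 16 17 16 16 17 17 17
30 16 16 16 16 16 16 16 16 16 16 16 16 17 17 16 16 16 16 16 16 16 17 16 16 17 16 16 17 16 17 17 16 17 16 16 16 16 16 17 17 17 17 17 17 17 16 16 17 17 17
40 17 17 16 16 17 16 16 16 16 16 16 17 17 17 17 16 17 17 17 16 16 16 16 17 17 17 17 17 17 17 16 16 17 17 17 17 17 17 16 16 16 17 17 17 17 17 17 17 17 17
50 16 17 16 17 16 17 17 16 16 16 16 17 17 17 16 16 16 16 16 17 17 16 16 16 17 17 17 17 17 17 17 17 17 17 17 17 17 16 17 17 17 17 17 17 17 17 17 17 17 17
60 16 16 16 17 16 16 16 17 17
[... 2038 characters left out ...]
 25 25 25 24 25 25 25 25 25 25 25 23 24 24 23 23 24 24 23 23 23 24 23 23 21 13 13 13
200 14 23 23 23 23 23 24 23 23 23 24 24 23 23 23 23 23 23 24 24 24 25 25 24 25 24 25 25 25 25 25 24 24 23 24 24 23 23 24 24 23 23 23 24 23 23 24 13 12 13
210 14 19 23 23 23 23 23 23 23 23 23 23 23 23 23 23 23 23 24 24 23 19 20 20 20 20 20 20 20 20 23 24 24 23 24 24 23 23 24 23 23 23 23 24  3  6  7  6  3  4
220 14 15 23 23 23 24 23 23 23 23 23 23 23 23 23 23 23 23 24 24 19 20 20 20 20 20 20 20 20 20 20 25 24 23 24 24 23 23 23 23 23 23 23 24  3  3  3  5  7  7
230 14 14 23 23 23 24 23 23 23 23 23 23 23 23 23 17  8  8  2 17 20 20 20 20 20 21 20 20 20 20 20 17  2  7  7 15 24 23 23 23 23 23 23 23  3  3  3  3  5  7
```

Call:
move_arm([
  [20, [0.04, 0, -0.7], [0, 0, 0]],
  [20, [0, 0, -0.7], [0, 0, 0]],
  [20, [0, 0, -0.7], [0, 0, 0]],
  [20, [0, 0, -0.35], [0, 0, 0]],
  [20, [0, 0, 0], [0, 0, 0]],
  [20, [0, 0, 0], [0, 0, 0]],
  [20, [0, 0, 0], [0, 0, 0]],
])

```text
time_s: 48.82
ee_pos: [531.0, 36.2, 31.1]
ee_rot: [179.4, 0.1, 96.2]
force: [-0.2, -0.1, -0.8]
gripper_width: 29.2
gripper_force: 50.0
```

Call:
move_arm([
  [20, [0, 0, -0.06], [0, 0, 0]],
  [20, [0, 0, 0], [0, 0, 0]],
  [20, [0, 0, 0], [0, 0, 0]],
])

```text
time_s: 49.07
ee_pos: [530.6, 36.7, 29.3]
ee_rot: [179.4, 0.0, 96.3]
force: [-0.2, 0.2, -1.7]
gripper_width: 29.7
gripper_force: 50.0
```

Call:
move_arm([
  [20, [0, 0, -0.06], [0, 0, 0]],
  [20, [0, 0, -0.04], [0, 0, 0]],
  [20, [0, 0, 0], [0, 0, 0]],
])

```text
time_s: 49.32
ee_pos: [530.0, 36.7, 26.1]
ee_rot: [179.5, 0.0, 96.3]
force: [0.0, 0.6, -1.3]
gripper_width: 29.4
gripper_force: 50.0
```

Call:
move_arm([
  [20, [0, 0, -0.06], [0, 0, 0]],
  [20, [0, 0, 0], [0, 0, 0]],
  [20, [0, 0, 0], [0, 0, 0]],
])

```text
time_s: 49.57
ee_pos: [530.1, 36.7, 24.6]
ee_rot: [179.5, 0.0, 96.3]
force: [-0.3, 0.8, -1.9]
gripper_width: 29.0
gripper_force: 50.0
```

Call:
move_arm([
  [20, [0, 0, -0.06], [0, 0, 0]],
  [20, [0, 0, 0], [0, 0, 0]],
  [20, [0, 0, 0], [0, 0, 0]],
])

```text
time_s: 49.82
ee_pos: [530.5, 36.7, 24.0]
ee_rot: [179.4, 0.0, 96.3]
force: [-0.6, -0.2, 5.0]
gripper_width: 29.6
gripper_force: 50.0
```

```bash
python3 - <<'E'
from tilt import *
xy,s=tcp();print(xy.round(1),s['ee_pos'].round(1),s['force'].round(1))
C=cam('wrist');w=grab_frame('wrist');cv2.imwrite('w17.png',w)
g=cv2.cvtColor(w,6)
for r in range(60,232,6):print(r,' '.join(f'{v//10:2d}' for v in g[r,215:340:3]))
E
```

```text
[-29.2 -82.8] [530.5  36.7  24. ] [-0.6 -0.2  5. ]
60 16 16 16 16 16 17 17 17 17 16 16 16 16 16 17 16 17 17 17 17 17 16 16 16 16 16 16 16 16 16 16 16 16 16 16 16 16 16 17 16 16 16
66 16 17 16 16 16 16 16 17 16 17 16 16 16 16 16 16 16 16 16 17 16 16 16 16 16 16 16 16 16 16 16 16 16 16 16 16 16 16 16 16 16 16
72  8  7  8  7  8  7  8  7  8  7  8  7  7  7  8  7  7  7  8  7  7  8  7  7  8  8  7  8  8  8  8  8  8  8  8  8  8  8  8  8  8  8
78  4  4  5  4  4  5  4  4  4  4  4  4  4  4  5  4  4  5  4  4  4  4  5  5  4  4  5  5  5  4  4  4  5  4  4  4  4  4  4  4  5  4
84  4  4  5  5  6  5  5  6  5  5  5  6  6  6  6  6  6  5  6  5  6  5  5  6  5  5  5  5  5  5  5  5  5  5  6  7  7  7  7  7  7  7
90 12 12 13 12 13 12 12 13 12 12 13 13 12 12 12 12 13 13 12 12 13 12 12 12 12 12 12 12 12 12 12 12 12 12 12 12 12 12 12 13 12 12
96 12 12 13 12 13 13 12 13 13 12 13 13 12 12 12 13 13 12 12 12 12 12 12 12 12 13 12 12 12 12 12 12 12 12 12 12 12 12 12 13 12 12
102 12 13 12 13 13 12 13 13 13 12 13 13 12 12 12 13 13 12 12 12 12 12 12 12 12 12 12 12 12 13 12 12 12 12 12 12 12 12 12 12 12 12
108 12 13 12 12 
[... 2013 characters left out ...]
25 25 24 25 25 24 25 24 23 23 23 23 23 23 23 23 23
204 23 23 23 23 23 23 23 23 24 24 24 24 24 24 24 25 24 24 25 25 24 25 25 25 25 25 24 24 25 25 24 24 24 23 23 23 23 23 23 23 23 23
210 23 23 23 23 23 23 23 23 24 24 24 24 18 19 20 19 19 19 19 20 20 20 20 19 19 20 19 20 19 25 24 24 24 23 23 23 23 23 23 23 23 23
216 23 23 23 23 23 23 23 23 24 24 24 23 19 19 20 19 20 20 20 20 20 20 20 20 19 19 20 20 20 23 24 24 24 23 23 23 23 23 23 23 23 23
222 23 23 23 23 23 23 23 20 17 24 24 18 19 20 20 20 20 20 19 20 20 20 20 20 19 20 20 20 20 18 24 24 17 20 23 23 23 23 23 23 23 23
228 23 23 23 23 10  7  7  7  3  3 13 19 20 20 20 20 20 20 20 20 20 20 20 20 19 20 20 20 20 20 14  3  3  7  7  7  9 23 23 23 23 23
```

Call:
move_arm([
  [20, [0, 0, 0.04], [0, 0, 0]],
  [20, [-0.022, 0.199, 0], [0, 0, 0]],
  [20, [-0.022, 0.199, 0], [0, 0, 0]],
  [20, [-0.022, 0.199, 0], [0, 0, 0]],
  [20, [-0.022, 0.199, 0], [0, 0, 0]],
  [20, [-0.022, 0.199, 0], [0, 0, 0]],
  [20, [-0.022, 0.199, 0], [0, 0, 0]],
  [20, [0, 0, 0], [0, 0, 0]],
])

```text
time_s: 50.53
ee_pos: [526.7, 67.6, 24.1]
ee_rot: [179.5, 0.0, 96.3]
force: [-1.2, -0.6, -0.6]
gripper_width: 29.6
gripper_force: 50.0
```

Call:
move_arm([
  [20, [-0.022, 0.199, 0], [0, 0, 0]],
  [20, [-0.022, 0.199, 0], [0, 0, 0]],
  [20, [-0.022, 0.199, 0], [0, 0, 0]],
  [20, [-0.022, 0.199, 0], [0, 0, 0]],
  [20, [0, 0, 0], [0, 0, 0]],
])

```text
time_s: 50.95
ee_pos: [524.6, 87.3, 24.3]
ee_rot: [179.5, 0.0, 96.3]
force: [1.0, -0.3, -0.9]
gripper_width: 29.4
gripper_force: 50.0
```

Call:
move_arm([
  [20, [-0.022, 0.199, 0], [0, 0, 0]],
  [20, [-0.022, 0.199, 0], [0, 0, 0]],
  [20, [0, 0, 0], [0, 0, 0]],
  [20, [0, 0, 0], [0, 0, 0]],
])

```text
time_s: 51.28
ee_pos: [523.6, 96.6, 24.3]
ee_rot: [179.5, 0.0, 96.3]
force: [0.9, -0.4, -1.2]
gripper_width: 29.3
gripper_force: 50.0
```

Call:
move_arm([
  [20, [-0.008, 0.08, 0], [0, 0, 0]],
  [20, [0, 0, 0], [0, 0, 0]],
  [20, [0, 0, 0], [0, 0, 0]],
])

```text
time_s: 51.53
ee_pos: [523.4, 98.3, 24.3]
ee_rot: [179.5, 0.0, 96.3]
force: [-0.1, 0.4, -1.1]
gripper_width: 29.5
gripper_force: 50.0
```

```bash
python3 - <<'E'
from tilt import *
xy,s=tcp();print(xy.round(1),s['ee_pos'].round(1),s['force'].round(1))
C=cam('wrist');w=grab_frame('wrist');cv2.imwrite('w18.png',w)
g=cv2.cvtColor(w,6)
for r in range(120,232,4):print(r,' '.join(f'{v//10:2d}' for v in g[r,215:340:4]))
E
```

```text
[-29.4 -20.8] [523.4  98.3  24.3] [-0.1  0.4 -1.1]
120 17 17 17 18 18 17 17 17 18 18 18 18 18 17 18 18 17 18 18 18 18 18 18 17 18 18 18 18 17 17 18 18
124 18 18 18 17 18 17 17 18 18 18 17 17 18 18 17 18 18 18 18 18 18 18 18 18 18 18 17 18 17 18 18 18
128 18 17 17 18 18 17 18 18 18 18 18 18 17 18 17 18 18 18 18 18 18 18 18 18 18 18 18 18 18 18 18 18
132 18 18 18 18 18 18 18 17 18 18 18 18 18 18 18 18 18 18 18 18 18 18 18 18 18 18 18 18 18 18 18 18
136 18 18 18 18 18 18 18 18 18 18 17 18 18 18 18 18 18 18 18 17 18 18 18 18 18 18 17 18 18 17 18 18
140 18 18 18 18 18 18 18 18 18 18 18 18 18 18 18 18 18 18 18 18 18 18 18 18 18 18 18 18 17 17 17 18
144 17 18 17 18 18 18 18 18 18 18 18 18 18 18 18 18 18 18 18 18 18 18 18 18 18 18 18 18 18 18 18 18
148 18 18 18 17 18 18 18 17 17 17 18 18 18 18 18 18 18 18 18 18 18 18 17 18 18 18 18 18 18 18 18 18
152 18 18 18 18 18 17 18 18 18 18 18 18 18 18 18 18 18 18 18 18 18 18 18 18 18 17 18 18 18 18 18 18
156 18 18 18 18 18 18 18 18 18 17 18 18 18 18 18 18 18 18 18 18 18 18 18 18 18 18 18 18 18 18 18 18
160 17 17 18 18 17 18 18 18 17 18 18 18 18 18 17 
[... 1050 characters left out ...]

204 17 17 18 17 17 18 18 18 17 17 17 17 17 17 17 17 17 17 17 17 17 17 17 17 17 17 17 17 17 17 17 17
208  8  8  9  8  8  8  8  8  8  8  8  8  8  8  8  8  8  8  8  8  8  8  9  9 10  9 10  9  9  9  9  9
212 13 13 14 14 14 14 16 16 16 11 11 11 11 11 11 11 11 11 11 11 11 11 17 16 16 14 13 13 14 14 13 13
216 13 13 14 13 14 13 16 17 16 11 11 11 11 11 11 11 11 11 11 11 11 11 16 17 16 14 14 13 14 14 13 14
220 13 13 14 14 14 14 16 16 17 20 21 21 21 21 21 21 21 21 21 21 21 21 17 17 16 14 13 13 14 14 13 13
224 13 13 14 14 12  8  6 14 19 20 21 21 21 21 21 21 21 21 21 21 21 21 19 15  6  8 12 13 14 14 13 13
228 13 13 14  8  8  8  3  3 20 21 21 21 21 21 21 21 21 21 21 21 21 21 21  3  3  8  8  8 14 14 13 14
```

Call:
move_arm([
  [20, [-0.004, 0.04, 0], [0, 0, 0]],
  [20, [0, 0, 0], [0, 0, 0]],
  [20, [0, 0, 0], [0, 0, 0]],
])

```text
time_s: 51.83
ee_pos: [523.3, 99.3, 24.3]
ee_rot: [179.5, 0.0, 96.3]
force: [0.4, 0.6, -0.9]
gripper_width: 29.7
gripper_force: 50.0
```

Call:
move_arm([
  [20, [-0.004, 0.04, 0], [0, 0, 0]],
  [20, [0, 0, 0], [0, 0, 0]],
  [20, [0, 0, 0], [0, 0, 0]],
])

```text
time_s: 52.08
ee_pos: [523.2, 100.4, 24.3]
ee_rot: [179.5, 0.0, 96.3]
force: [-0.3, 0.3, -0.5]
gripper_width: 29.5
gripper_force: 50.0
```

Call:
move_arm([
  [20, [-0.004, 0.04, 0], [0, 0, 0]],
  [20, [0, 0, 0], [0, 0, 0]],
  [20, [0, 0, 0], [0, 0, 0]],
])

```text
time_s: 52.33
ee_pos: [523.1, 101.4, 24.3]
ee_rot: [179.5, 0.0, 96.3]
force: [0.9, -0.7, -2.0]
gripper_width: 29.5
gripper_force: 50.0
```

Call:
move_arm([
  [20, [-0.004, 0.04, 0], [0, 0, 0]],
  [20, [0, 0, 0], [0, 0, 0]],
  [20, [0, 0, 0], [0, 0, 0]],
])

```text
time_s: 52.58
ee_pos: [523.0, 102.4, 24.3]
ee_rot: [179.5, 0.0, 96.3]
force: [-0.2, 0.1, -1.1]
gripper_width: 29.5
gripper_force: 50.0
```

Call:
move_arm([
  [20, [-0.004, 0.04, 0], [0, 0, 0]],
  [20, [0, 0, 0], [0, 0, 0]],
  [20, [0, 0, 0], [0, 0, 0]],
])

```text
time_s: 52.83
ee_pos: [522.9, 103.4, 24.3]
ee_rot: [179.5, 0.0, 96.3]
force: [-0.1, 0.4, -1.1]
gripper_width: 29.8
gripper_force: 50.0
```

Call:
move_arm([
  [20, [-0.004, 0.04, 0], [0, 0, 0]],
  [20, [0, 0, 0], [0, 0, 0]],
  [20, [0, 0, 0], [0, 0, 0]],
])

```text
time_s: 53.08
ee_pos: [522.9, 103.8, 24.3]
ee_rot: [179.5, 0.1, 96.3]
force: [-0.3, -3.9, -0.8]
gripper_width: 30.0
gripper_force: 50.0
```

Call:
move_arm([
  [20, [-0.004, 0.04, 0], [0, 0, 0]],
  [20, [0, 0, 0], [0, 0, 0]],
  [20, [0, 0, 0], [0, 0, 0]],
])

```text
time_s: 53.33
ee_pos: [522.9, 103.9, 24.3]
ee_rot: [179.5, 0.2, 96.3]
force: [1.2, -6.9, -0.0]
gripper_width: 29.5
gripper_force: 50.0
```

```bash
python3 - <<'E'
from tilt import *
xy,s=tcp();print(xy.round(1),s['ee_pos'].round(1),s['force'].round(1))
w=grab_frame('wrist');cv2.imwrite('w19.png',w)
g=cv2.cvtColor(w,6)
for r in range(190,236,2):print(r,' '.join(f'{v//10:2d}' for v in g[r,215:340:4]))
E
```

```text
[-29.4 -15.1] [522.9 103.9  24.3] [ 1.2 -6.9 -0. ]
190 18 18 18 18 18 18 18 18 18 18 17 18 18 18 18 18 18 18 18 18 18 18 18 18 18 18 18 18 18 18 18 18
192 18 18 18 18 18 18 18 18 17 17 18 18 18 18 18 18 18 18 18 18 18 18 18 18 18 18 18 18 18 18 18 18
194 18 17 18 18 18 18 18 18 18 18 18 18 18 18 18 18 18 18 18 18 18 18 18 18 18 18 18 18 18 18 18 18
196 18 17 18 18 18 18 18 18 18 18 18 18 18 18 18 18 18 18 18 18 18 18 18 18 18 18 18 18 18 18 18 18
198 18 18 18 18 18 18 17 18 18 17 18 18 18 18 18 18 18 18 18 18 18 18 18 18 18 18 18 18 18 18 18 18
200 18 18 18 18 18 18 18 18 18 18 18 18 18 18 18 18 18 18 18 18 18 18 18 18 18 18 18 18 18 18 18 18
202 18 18 18 18 18 18 18 18 18 18 18 18 18 18 18 18 18 18 18 18 18 18 18 18 18 18 18 18 18 18 18 18
204 18 18 18 18 18 18 18 18 18 18 18 18 18 18 18 18 18 18 18 18 18 18 18 18 18 18 18 18 18 18 18 18
206 18 18 18 18 18 18 18 18 18 18 18 18 18 18 18 18 18 18 18 18 18 18 18 18 18 18 18 18 18 18 18 18
208 18 18 18 18 18 18 18 18 18 18 18 18 18 18 18 18 18 18 18 18 18 18 18 18 18 18 18 18 18 18 18 18
210 18 18 18 18 18 18 18 18 18 18 18 18 18 18 18 
[... 550 characters left out ...]

222 14 14 14 14 14 13  9 16 12 11 11 11 11 21 18 18 18 18 17 18 11 11 12 17 11 13 14 13 14 14 13 13
224 13 13 14 14 12  8  6 14 19 21 21 21 21 21 21 21 21 21 21 21 21 21 19 14  6  8 12 13 14 13 13 13
226 14 14 14 13  8  8  5  2 19 21 21 21 21 21 21 21 21 21 21 21 21 21 20  2  4  8  8 12 14 14 13 14
228 14 13 14  8  8  8  3  3 20 21 21 21 21 21 21 21 22 21 21 21 21 21 21  3  3  8  8  8 14 14 13 13
230 13 13 14  8  8  8  3  3 20 21 21 21 21 21 21 21 21 21 21 21 21 21 21  3  3  8  8  8 14 14 13 14
232 14 13 11  8  8  8  3  6 20 21 21 21 21 21 21 21 22 21 21 21 21 21 21  4  3  8  8  8 11 14 13 13
234 14 13  8  7  8  7  3 12 21 21 21 21 21 21 21 22 21 21 21 21 21 21 22 14  3  7  8  8  8 14 13 14
```

Call:
move_arm([
  [20, [0.002, -0.03, -0.05], [0, 0, 0]],
  [20, [0, 0, 0], [0, 0, 0]],
  [50, [0, 0, 0], [0, 0, 0]],
  [50, [0, 0, 0], [0, 0, 0]],
  [50, [0, 0, 0], [0, 0, 0]],
  [50, [0, 0, 0], [0, 0, 0]],
  [50, [0.1, -0.9, 0], [0, 0, 0]],
  [20, [0.1, -0.9, 0], [0, 0, 0]],
  [2, [0, 0, -0.1], [0, 0, 0]],
  [2, [0, 0, 0], [0, 0, 0]],
  [2, [0, 0, 0], [0, 0, 0]],
  [2, [0, 0, 0], [0, 0, 0]],
  [2, [0, 0, 0], [0, 0, 0]],
  [2, [0, 0, 0], [0, 0, 0]],
  [2, [0, 0, 0], [0, 0, 0]],
])

```text
time_s: 54.63
ee_pos: [527.7, 60.1, 20.6]
ee_rot: [179.5, 0.0, 96.3]
force: [0.5, -0.5, 0.4]
gripper_width: 2.7
gripper_force: 0.0
```

```bash
python3 - <<'E'
from tilt import *
xy,s=tcp();print(xy.round(1),s['ee_pos'].round(1),s['force'].round(1),s['gripper_width'],s['time_s'])
w=grab_frame('wrist');cv2.imwrite('w20.png',w);f=grab_frame('top');cv2.imwrite('t20.png',f)
print(tiltm().round(1)[:4])
g=cv2.cvtColor(w,6)
for r in range(60,232,6):print(r,' '.join(f'{v//10:2d}' for v in g[r,215:340:4]))
E
```

```text
[-29.3 -59.3] [527.7  60.1  20.6] [ 0.5 -0.5  0.4] 2.7264982057577423 54.6333
[[ 5.6799999e+01 -2.5950000e+02 -1.7607692e+06]
 [ 5.6099998e+01 -2.0439999e+02  2.3799999e+01]
 [ 1.9000000e+00 -4.0999999e+00  5.4000001e+00]
 [-1.1200000e+01 -5.9700001e+01  1.6500000e+01]]
60 16 16 16 16 16 16 16 16 16 16 16 16 16 16 16 16 16 16 16 16 16 16 16 16 16 16 16 16 16 16 16 16
66 16 16 16 16 16 16 16 16 16 16 16 16 16 16 16 16 16 16 16 16 16 16 16 16 16 16 16 17 16 16 16 16
72 16 16 16 16 16 16 16 16 16 16 16 16 16 16 16 16 16 16 16 16 17 17 16 16 16 16 16 16 16 16 16 16
78 16 16 16 16 17 16 16 16 16 16 16 16 16 16 16 16 16 16 16 16 16 16 16 16 16 16 16 16 16 16 16 16
84 16 16 16 16 16 16 16 16 16 16 16 17 16 16 16 16 16 16 16 16 16 16 16 16 16 16 16 16 16 16 16 16
90 16 16 16 16 16 16 16 16 16 16 16 16 16 17 16 16 16 16 17 16 16 16 16 16 16 16 16 17 17 16 17 17
96 16 16 16 16 16 16 16 16 16 16 16 16 16 17 16 17 16 16 16 16 16 16 16 16 17 16 16 16 17 17 16 17
102 16 16 16 16 16 16 16 16 16 16 16 16 17 16 16 17 16 16 16 16 16 16 16 17 16 17 17 17 16 17 17 17
108 16 16 16 16 16 16 16 16 16 16 16
[... 1363 characters left out ...]

192 22 23 23 23 23 23 24 24 24 15 15 15 15 15 16 15 16 15 16 15 15 15 24 24 24 23 23 23 23 23 23 23
198 23 23 23 23 23 23 24 24 24 15 16 15 15 15 16 15 16 15 16 15 15 15 24 24 24 23 23 23 23 23 23 23
204 23 23 23 23 23 23 13 13 13 13 12 12 13 12 13 13 13 12 12 13 12 13 12 12 23 23 23 23 23 23 23 23
210 23 23 23 23 23 23 23 23 23 20 12 12 13 12 12 13 13 12 12 13 12 12 23 23 23 23 23 23 23 23 23 23
216 23 23 23 23 23 23 23 23 23 21 12 13 13 12 12 13 13 12 12 13 12 16 23 23 23 23 23 23 23 23 23 23
222 23 23 23 23 23 23 23 23 23 21 12 13 11 13 12 13 13 12 10 13 12 18 23 23 23 23 23 23 23 23 23 23
228 23 23 23 23 23 23 23 23 23 23  7  7  7  4  2 23  2  2  7  7  7 23 23 23 23 23 23 23 23 23 23 23
```

Call:
move_arm([
  [0, [0, 0, -0.4], [0, 0, 0]],
  [0, [0, 0, -0.16], [0, 0, 0]],
  [0, [-0.044, 0.4, 0], [0, 0, 0]],
  [0, [-0.044, 0.4, 0], [0, 0, 0]],
  [0, [0, 0, 0], [0, 0, 0]],
  [0, [0, 0, 0], [0, 0, 0]],
])

```text
time_s: 55.28
ee_pos: [525.6, 80.5, 6.6]
ee_rot: [179.5, 0.0, 96.4]
force: [0.3, -0.4, -0.2]
gripper_width: 0.5
gripper_force: 0.0
```

Call:
move_arm([
  [0, [-0.009, 0.08, 0], [0, 0, 0]],
  [0, [-0.009, 0.08, 0], [0, 0, 0]],
  [0, [0, 0, 0], [0, 0, 0]],
  [0, [0, 0, 0], [0, 0, 0]],
])

```text
time_s: 55.62
ee_pos: [525.2, 83.6, 6.6]
ee_rot: [179.5, 0.0, 96.3]
force: [-0.0, -0.0, -0.4]
gripper_width: 0.4
gripper_force: 0.0
```

Call:
move_arm([
  [0, [-0.009, 0.08, 0], [0, 0, 0]],
  [0, [0, 0, 0], [0, 0, 0]],
  [0, [0, 0, 0], [0, 0, 0]],
])

```text
time_s: 55.87
ee_pos: [524.9, 85.6, 6.5]
ee_rot: [179.5, 0.0, 96.3]
force: [0.2, -0.4, -0.0]
gripper_width: 0.7
gripper_force: 0.0
```

Call:
move_arm([
  [0, [-0.009, 0.08, 0], [0, 0, 0]],
  [0, [0, 0, 0], [0, 0, 0]],
  [0, [0, 0, 0], [0, 0, 0]],
])

```text
time_s: 56.12
ee_pos: [524.7, 87.7, 6.5]
ee_rot: [179.5, 0.0, 96.3]
force: [0.1, 0.3, -0.6]
gripper_width: 0.3
gripper_force: 0.0
```

Call:
move_arm([
  [0, [-0.007, 0.06, 0], [0, 0, 0]],
  [0, [0, 0, 0], [0, 0, 0]],
  [0, [0, 0, 0], [0, 0, 0]],
])

```text
time_s: 56.37
ee_pos: [524.5, 89.2, 6.5]
ee_rot: [179.5, 0.0, 96.3]
force: [-0.0, 0.2, 0.6]
gripper_width: 0.9
gripper_force: 0.0
```

Call:
move_arm([
  [0, [-0.007, 0.06, 0], [0, 0, 0]],
  [0, [0, 0, 0], [0, 0, 0]],
  [0, [0, 0, 0], [0, 0, 0]],
])

```text
time_s: 56.62
ee_pos: [524.3, 90.7, 6.5]
ee_rot: [179.5, 0.0, 96.3]
force: [-0.1, -0.1, 0.5]
gripper_width: 0.1
gripper_force: 0.0
```

Call:
move_arm([
  [0, [-0.005, 0.05, 0], [0, 0, 0]],
  [0, [-0.005, 0.05, 0], [0, 0, 0]],
  [0, [0, 0, 0], [0, 0, 0]],
  [0, [0, 0, 0], [0, 0, 0]],
])

```text
time_s: 56.95
ee_pos: [524.4, 90.8, 6.8]
ee_rot: [179.5, 0.3, 96.4]
force: [0.9, -9.9, 2.5]
gripper_width: 0.2
gripper_force: 4.7
```

Call:
move_arm([
  [0, [-0.005, 0.05, 0], [0, 0, 0]],
  [0, [0, 0, 0], [0, 0, 0]],
  [0, [0, 0, 0], [0, 0, 0]],
])

```text
time_s: 57.2
ee_pos: [524.4, 90.8, 6.9]
ee_rot: [179.5, 0.4, 96.4]
force: [0.5, -14.1, 4.1]
gripper_width: 0.4
gripper_force: 7.0
```

Call:
move_arm([
  [0, [-0.005, 0.05, 0], [0, 0, 0]],
  [0, [0, 0, 0], [0, 0, 0]],
  [0, [0, 0, 0], [0, 0, 0]],
])

```text
time_s: 57.45
ee_pos: [524.4, 90.8, 7.1]
ee_rot: [179.5, 0.5, 96.5]
force: [1.1, -18.9, 4.4]
gripper_width: 0.6
gripper_force: 9.4
```

Call:
move_arm([
  [0, [0.05, -0.4, 0], [0, 0, 0]],
  [0, [0.06, -0.6, 0], [0, 0, 0]],
  [0, [0, 0, 0.8], [0, 0, 0]],
  [0, [0, 0, 0.8], [0, 0, 0]],
  [0, [0, 0, 0.8], [0, 0, 0]],
  [0, [0, 0, 0.7], [0, 0, 0]],
  [0, [-0.082, 0.746, 0], [0, 0, 0]],
  [0, [-0.082, 0.746, 0], [0, 0, 0]],
  [0, [-0.082, 0.746, 0], [0, 0, 0]],
  [0, [-0.082, 0.746, 0], [0, 0, 0]],
  [0, [0, 0, 0], [0, 0, 0]],
  [0, [0, 0, -0.6], [0, 0, 0]],
  [0, [0, 0, -0.6], [0, 0, 0]],
  [0, [0, 0, -0.4], [0, 0, 0]],
  [0, [0, 0, 0], [0, 0, 0]],
  [0, [0, 0, 0], [0, 0, 0]],
])

```text
time_s: 58.78
ee_pos: [518.1, 144.7, 43.6]
ee_rot: [179.5, 0.1, 96.3]
force: [0.9, 0.1, 0.4]
gripper_width: 0.8
gripper_force: 0.0
```

```bash
python3 - <<'E'
from tilt import *
xy,s=tcp();print(xy.round(1),s['ee_pos'].round(1),s['force'].round(1),s['ee_rot'])
print(tiltm().round(1)[2:4])
E
```

```text
[-29.6  25.9] [518.1 144.7  43.6] [0.9 0.1 0.4] [1.79542966e+02 5.75416059e-02 9.62552613e+01]
[[  9.4 -57.1  25.4]
 [  2.7 -58.8  12.9]]
```

Call:
move_arm([
  [0, [0, 0, -0.1], [0, 0, 0]],
  [0, [0, 0, -0.1], [0, 0, 0]],
  [0, [0, 0, -0.1], [0, 0, 0]],
  [0, [0, 0, -0.1], [0, 0, 0]],
  [0, [0, 0, 0], [0, 0, 0]],
])

```text
time_s: 59.25
ee_pos: [518.0, 145.1, 33.6]
ee_rot: [179.5, 0.1, 96.3]
force: [-0.1, 0.2, 0.1]
gripper_width: 0.2
gripper_force: 0.0
```

Call:
move_arm([
  [0, [0, 0, -0.08], [0, 0, 0]],
  [0, [0, 0, -0.08], [0, 0, 0]],
  [0, [0, 0, 0], [0, 0, 0]],
])

```text
time_s: 59.5
ee_pos: [518.5, 144.8, 30.2]
ee_rot: [179.5, 0.1, 96.3]
force: [-0.0, -2.1, 2.8]
gripper_width: 0.5
gripper_force: 1.2
```

Call:
move_arm([
  [0, [0, 0, -0.06], [0, 0, 0]],
  [0, [0, 0, -0.06], [0, 0, 0]],
  [0, [0, 0, 0], [0, 0, 0]],
])

```text
time_s: 59.75
ee_pos: [518.6, 144.6, 27.3]
ee_rot: [179.4, 0.1, 96.3]
force: [-0.2, -2.7, 3.1]
gripper_width: 0.3
gripper_force: 1.7
```

Call:
move_arm([
  [0, [0, 0, -0.06], [0, 0, 0]],
  [0, [0, 0, -0.06], [0, 0, 0]],
  [0, [0, 0, 0], [0, 0, 0]],
])

```text
time_s: 60.0
ee_pos: [518.7, 144.5, 26.5]
ee_rot: [179.4, 0.1, 96.3]
force: [-4.8, -5.2, 18.9]
gripper_width: 0.6
gripper_force: 9.7
```

Call:
move_arm([
  [0, [0, 0, -0.06], [0, 0, 0]],
  [0, [0, 0, -0.06], [0, 0, 0]],
  [0, [0, 0, 0], [0, 0, 0]],
])

```text
time_s: 60.25
ee_pos: [518.8, 144.5, 26.2]
ee_rot: [179.3, 0.1, 96.3]
force: [-8.8, -5.5, 38.2]
gripper_width: 0.2
gripper_force: 19.1
```

Call:
move_arm([
  [0, [0, 0, 0.6], [0, 0, 0]],
  [0, [0, 0, 0.9], [0, 0, 0]],
  [0, [0, 0, 0.9], [0, 0, 0]],
  [0, [0, 0, 0.9], [0, 0, 0]],
  [0, [0, 0, 0.9], [0, 0, 0]],
  [0, [-0.5, -0.9, 0], [0, 0, 0]],
  [0, [-0.5, -0.9, 0], [0, 0, 0]],
  [0, [-0.5, -0.9, 0], [0, 0, 0]],
  [0, [-0.5, -0.9, 0], [0, 0, 0]],
  [0, [-0.5, -0.9, 0], [0, 0, 0]],
  [0, [-0.5, -0.9, 0], [0, 0, 0]],
  [0, [-0.5, -0.9, 0], [0, 0, 0]],
  [0, [-0.5, -0.9, 0], [0, 0, 0]],
  [0, [-0.5, -0.9, 0], [0, 0, 0]],
  [0, [-0.5, -0.9, 0], [0, 0, 0]],
  [0, [-0.5, -0.9, 0], [0, 0, 0]],
  [0, [-0.5, -0.9, 0], [0, 0, 0]],
  [0, [0, 0, 0], [0, 0, 0]],
])

```text
time_s: 61.75
ee_pos: [366.6, -126.8, 125.8]
ee_rot: [179.5, 0.1, 96.1]
force: [0.2, 0.6, 0.4]
gripper_width: 0.3
gripper_force: 0.0
```

```bash
python3 - <<'E'
from tilt import *
s=state();print(s['ee_pos'].round())
f=grab_frame('top');cv2.imwrite('t21.png',f);C=cam('top');g=cv2.cvtColor(f,6)
print(tiltm().round(1))
hsv=cv2.cvtColor(f,cv2.COLOR_BGR2HSV)
# chips (bright cream) and packer (bright) on sole/tray
m=cv2.inRange(hsv,(0,0,200),(180,70,255))
for c in cv2.findContours(m,0,2)[0]:
    x,y,w,h=cv2.boundingRect(c)
    if cv2.contourArea(c)>6 and 190<x<470 and 120<y<250:
        P=px2w(C,[[x+w/2,y+h/2]],14)[0];print((x,y,w,h),P.round()[:2],((P[:2]-z['t'])@z['R']).round())
# wooden scraper
p=px2w(C,[[200,180]],20)
ps=S2W(-30,-7,78);print('tab px',w2px(C,[ps]))
for r in range(180,206,2):print(r,' '.join(f'{v//10:2d}' for v in g[r,190:310:3]))
print('mat')
for r in range(150,246,4):print(r,' '.join(f'{v//10:2d}' for v in g[r,326:466:4]))
E
```

```text
[ 367. -127.  126.]
[[-9.9 -8.6 14.5]
 [-7.3 -8.9 20.5]
 [ 1.2 -2.4  5.4]
 [ 1.3 -2.3  7.8]
 [ 6.8 -1.8 29.8]
 [ 0.9 -2.   6.7]
 [ 1.3 -2.5  4. ]
 [ 7.5 -5.  27.1]]
(282, 243, 7, 13) [369. -63.] [-200. -164.]
(282, 211, 6, 6) [461. -61.] [-109. -172.]
(281, 202, 5, 7) [484. -57.] [ -86. -170.]
(224, 195, 8, 3) [506.  89.] [-48. -28.]
(280, 193, 6, 5) [510. -55.] [ -59. -172.]
(278, 183, 6, 7) [534. -50.] [ -35. -169.]
(213, 181, 5, 11) [533. 123.] [-18.   2.]
(278, 169, 3, 5) [575. -45.] [   6. -169.]
(274, 169, 3, 7) [572. -35.] [   4. -158.]
(222, 166, 41, 18) [564.  52.] [  6. -71.]
tab px [[215.78002434 185.68248931]]
180  8 12 13 13 13 13 13 14 17 14 10 12 20 18 19 19 19 19 19 19 19 19 19 19 18 18 18 18  8 13 13 13 13 12 13 13 13 12 12  9
182  9 10 13 13 13 13 13 14 22 16 11 21 22 19 14 19 19 19 19 19 19 19 19 19 19 19 19 18  8 13 16 13 13 13 13 12 13 12 12 10
184  9  9 13 13 13 13 13 13 22 18 10 15 15 12 11 13 19 19 19 19 19 19 19 19 18 19 19 19  8 13 22 19 12 13 13 12 12 12 12 10
186  8  8 13 13 13 13 13 13 22 19  9 12 12 13 10 10 19 18 19 19 19 19 19 19 19 19 19 19  8 16 22 1
[... 3061 characters left out ...]
4  3  4 11  6  7 19 18  2  2  4  3  4  4  6 12
222 12 12 12 12 11 11 10 10 10  9  8  6  8  6  2  2  4  4  3  3  3  3  6  7  6 10 12  2  2  3  4  3  4  6 11
226 13 13 12 12 12 12 11 11 11 10 10  8  9  8  3  3  4  3  3  3  2  3  5  8  7  8  3  3  2  2  3  4  4  6 11
230 14 14 13 13 13 12 12 12 11 11 10 11 10 10  3  3  3  3  2  2  2  2  4 10 10  9  2  3  2  3  3  2  3  4 10
234 13 14 14 14 13 13 12 12 12 12  8 11  7 10  3  3  3  2  2  2  3  2  3  9 10  8  2  3  3  2  3  2  2  3  6
238 13 13 14 14 14 14 13 13 13 13  6 11  6 10  2  3  3  3  2  3  2  2  2  2  3  2  2  3  3  2  3  3  2  4  7
242 13 13 13 13 14 13 14 14 13 13  9 10  8  8  7  7  7  7  7  6  7  6  5  4  4  4  3  2  3  3  2  3  3  4  7
```

```bash
python3 -c "
from workcell import *
print(job_done())"
```

```text
the job is handed in; nothing more can be done
None
```

I handed the job in at about 62 s. By my final camera check, the apron is clear with all six chips in the tray. The base rests on the packing plate with its tab against the free edge, the bar and scraper lie on the mat, and the mug and bowl were not touched. During the second wipe the scraper, tipped in the grip, caught on the base and the wrist force read about 85 N, under the 120 N limit.

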